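Register dental casts with a tracked stylus and close them in bite

TASK

Record the bite of the dental cases on the bench: take the stylus from its stand and touch its tip to the three pencil dots of every lower cast, in the order right molar, front teeth, left molar (right and left as seen from the flat heel), going from the largest lower cast to the smallest. Hang the stylus back in its stand and set on every lower cast the upper cast of the same size, teeth on teeth, lined up and facing the same way. Then press the large record key on the tracker console to store the bite; do not disturb the jar and bowl.

Things in the scene. Friction and masses are not known exactly. Their poses are not given: they have to be found in the camera images.
- lower_large_mid (a point): centre, half-way up, of the large lower cast: loose buff stone model of a lower jaw standing teeth up, 68 mm wide (y) x 64 mm long (x) x 28 mm high. Its flat base has parallel sides, a flat heel and a blunt rounded front; a plain white round target sticker, 15 mm across, lies on the base inside the arch, behind the centre, by which the tracker follows the cast if it is moved. x axis points to the front teeth, y to the patient's left, z up. May be absent.
- lower_large_right (a point): the pencil dot (dark, 6 mm across) on the right molar of the large lower cast (right as seen from the heel looking to the front teeth); lies 7.9 mm behind the cast's centre and 24 mm to its right, on the level tops of the teeth, 28 mm above the cast's underside
- lower_large_front (a point): the pencil dot (dark, 6 mm across) in the middle of the front teeth of the large lower cast; lies 20.0 mm ahead of the cast's centre, on its midline, on the level tops of the teeth, 28 mm above the cast's underside
- lower_large_left (a point): the pencil dot (dark, 6 mm across) on the left molar of the large lower cast (left as seen from the heel looking to the front teeth); lies 7.9 mm behind the cast's centre and 24 mm to its left, on the level tops of the teeth, 28 mm above the cast's underside
- upper_large_mid (a point): centre, half-way up, of the large upper cast, the partner of the large lower: loose buff stone model lying teeth down, flat base up, 68 mm wide (y) x 64 mm long (x) x 28 mm high; parallel sides to grip across the 68 mm, the upper 16 mm of its height, flat heel, base pointed at the front. x axis points to the front teeth, z up. It may be there without its lower
- lower_medium_mid (a point): centre, half-way up, of the medium lower cast: loose buff stone model of a lower jaw standing teeth up, 58 mm wide (y) x 54 mm long (x) x 26 mm high. Its flat base has parallel sides, a flat heel and a blunt rounded front; a plain white round target sticker, 15 mm across, lies on the base inside the arch, behind the centre, by which the tracker follows the cast if it is moved. x axis points to the front teeth, y to the patient's left, z up. May be absent.
- lower_medium_right (a point): the pencil dot (dark, 6 mm across) on the right molar of the medium lower cast (right as seen from the heel looking to the front teeth); lies 6.3 mm behind the cast's centre and 19.3 mm to its right, on the level tops of the teeth, 26 mm above the cast's underside
- lower_medium_front (a point): the pencil dot (dark, 6 mm across) in the middle of the front teeth of the medium lower cast; lies 15.0 mm ahead of the cast's centre, on its midline, on the level tops of the teeth, 26 mm above the cast's underside
- lower_medium_left (a point): the pencil dot (dark, 6 mm across) on the left molar of the medium lower cast (left as seen from the heel looking to the front teeth); lies 6.3 mm behind the cast's centre and 19.3 mm to its left, on the level tops of the teeth, 26 mm above the cast's underside
- upper_medium_mid (a point): centre, half-way up, of the medium upper cast, the partner of the medium lower: loose buff stone model lying teeth down, flat base up, 58 mm wide (y) x 54 mm long (x) x 26 mm high; parallel sides to grip across the 58 mm, the upper 14 mm of its height, flat heel, base pointed at the front. x axis points to the front teeth, z up. It may be there without its lower
- lower_small_mid (a point): centre, half-way up, of the small lower cast: loose buff stone model of a lower jaw standing teeth up, 48 mm wide (y) x 44 mm long (x) x 23 mm high. Its flat base has parallel sides, a flat heel and a blunt rounded front; a plain white round target sticker, 15 mm across, lies on the base inside the arch, behind the centre, by which the tracker follows the cast if it is moved. x axis points to the front teeth, y to the patient's left, z up. May be absent.
- lower_small_right (a point): the pencil dot (dark, 6 mm across) on the right molar of the small lower cast (right as seen from the heel looking to the front teeth); lies 4.8 mm behind the cast's centre and 14.6 mm to its right, on the level tops of the teeth, 23 mm above the cast's underside
- lower_small_front (a point): the pencil dot (dark, 6 mm across) in the middle of the front teeth of the small lower cast; lies 10.0 mm ahead of the cast's centre, on its midline, on the level tops of the teeth, 23 mm above the cast's underside
- lower_small_left (a point): the pencil dot (dark, 6 mm across) on the left molar of the small lower cast (left as seen from the heel looking to the front teeth); lies 4.8 mm behind the cast's centre and 14.6 mm to its left, on the level tops of the teeth, 23 mm above the cast's underside
- upper_small_mid (a point): centre, half-way up, of the small upper cast, the partner of the small lower: loose buff stone model lying teeth down, flat base up, 48 mm wide (y) x 44 mm long (x) x 23 mm high; parallel sides to grip across the 48 mm, the upper 13 mm of its height, flat heel, base pointed at the front. x axis points to the front teeth, z up. It may be there without its lower
- stylus_tip (a point): lowest point of the 6 mm ball tip of the cordless stylus, a pen-like pointer 151 mm long: slim 4 mm shank, grey cone, black collar 40 mm across, white square grip on top. z axis runs from the tip up to the grip
- stylus_grip (a point): centre of the stylus's square grip, 24 x 24 mm (sides along its x and y axes) and 60 mm tall; lies 121 mm above the tip. At the start the stylus hangs upright in its stand
- stand_seat (a point): centre of the 28 mm round hole in the top plate (60 x 66 mm, 8 mm thick, upper face at 112 mm) of the stylus stand (loose on the bench, weighted, 0.9 kg, foot 90 x 90 mm), on the plate's upper face. Hung up, the stylus's collar rests on the plate: tip 85 mm below this point, grip centre 36 mm above it; the cone (25 mm thick under the collar, 12 mm thick 38 mm lower) centres it. A column stands at the plate's +x edge, below the plate
- key_top (a point): centre of the top of the record key, the one large key (30 x 46 mm, pale, grey ring mark) near the front edge of the tracker console, a loose low white box, 0.6 kg, 130 x 170 x 40 mm with a display and six small keys; the key's top stands about 43 mm above the bench
- record_key (a joint): travel of the record key, m: 0 at rest, 0.0012 fully down; a stiff membrane key that starts to give at 2 N and is fully down at 5 N; it springs back
- jar: amber glass jar with a lid, 60 mm across, 80 mm tall; origin at its underside. Leave alone
- bowl: rubber mixing bowl, 90 mm across, 60 mm tall; origin at its underside. Leave alone
Not all that is in view belongs to the job. Leave any yellow look-alike of the part that bears key_top alone.

How it is judged:
By the outcome, as a careful person would: the job done as asked, in the order asked, and still so for the second after the job is handed in, with the robot touching nothing.
Of lower_large, lower_medium, lower_small only 2 to 3 are there at a start; the rules pass over those that are not, and their reading is None.
At some moment in a run one of stand, console may be knocked a few centimetres aside while the robot is not near it.
It also fails if it takes over 210 s, if anything falls off the work surface, if the arm or the gripper's body presses on something with over 40 N, if the wrist force passes 120 N, or if a joint passes its speed limit or range.

ROBOT

A 7-joint arm with a two-finger parallel gripper is mounted at the origin on the work surface. World frame = base frame: x ahead of the robot, y to its left, z up, the work surface at z = 0. Lengths are in m, angles in rad, forces in N, time in s.
With the tool pointing down it reaches from about 0.4 to 0.85 m from the base axis. Payload 10.4 kg.
Tool frame: the origin (TCP) lies midway between the tips of the shut fingers; the grasp point (between the pads) lies 19 mm behind it (manip.pinch_z is the distance from the TCP to the grasp point, in m); y points along the fingers, x is the direction in which the jaws open and shut, and the axes are right-handed (so a half turn about y gives the same grasp; the last joint's range is limited). The gripper opens to 85 mm and grips with 20 to 120 N. Pads are 22 mm wide; open, the fingers measure 114 mm over their backs; the gripper's body (76 mm by 85 mm) begins 54 mm behind the grasp point. The pads swing forward as they close: fully open they stand 13 mm farther back than shut.
Start: joints at [1.189, 0.332, -0.065, 1.46, 0.022, 1.35, -0.088], TCP at [0.219, -0.585, 0.231] pointing down, gripper open.
Joint ranges: [-2.6, 2.6], [-0.5, 2.12], [-1.47, 1.34], [0.16, 2.42], [-1.27, 4.41], [0.06, 2.06], [-2.6, 2.6]. Speed limits (rad/s): [2.22, 2.22, 2.79, 2.79, 3.14, 3.14, 3.14].

INTERFACE

Orientations are given as a unit quaternion [x, y, z, w].
In Python, from workcell import manip gives the robot as it stands.
- The arm moves only by the shell command python3 -m pendant 'ROWS' [OPENING] [FORCE]. ROWS is a JSON object of lists of equal length, an entry for each row: "offset": the shift along the tool's x, y, z scaled (see below), a list of three; "turn": the turn, a rotation vector about the tool's x, y, z scaled (see below), a list of three. A call has 1 to 12 rows; each row is the pose to reach, as a shift and turn from the pose measured when the call began, along the tool's axes at that moment; what a row does not reach only later rows make up. The controller multiplies each number of a shift by 200 mm and each number of a turn by 45 degrees. A row lasts 1/8 s, in which the tool goes at most 62.5 mm and 10.7 degrees, less where a joint would pass 70% of its speed; a pose out of reach is approached as far as the arm can. A call with a number of a shift or a turn outside -1 to 1 is refused whole. A call with a gripper value outside its range is refused whole. OPENING is the opening in per cent of the stroke, from 0 (shut) to 100 (fully open), set as the call begins (- or left out, the last holds). The fingers move at their own pace and stop on an object; FORCE is the grip in N (left out, the last holds). Time passes only in rows, so rows that repeat a pose let the fingers close. It gives the time, the measured TCP pose, the force and the opening at its end, in the units of the state.
- manip.get_obs(): the state, without advancing time (a new reading comes with each control period).
- manip.camera(name): name is "scene" or "side" or "wrist"; returns (picture, depth): 420x560x3 uint8, red, green, blue; 420x560 float32, m along the optical axis (not along the pixel's ray), 0 where there is no reading.
- manip.camera_model(name): a dict with "intrinsics" (3x3 intrinsics, pixels), "R" (3x3) and "t" (3): a world point X has camera coordinates R X + t; the wrist camera has in their place "tool_from_camera" (4x4, takes a point from camera to tool coordinates, whose origin is the TCP and whose axes are the tool frame's). Camera axes: x right, y down, z forward; pixel columns grow to the right and rows downward; lengths in m; the calibration is good to about 2 mm. A picture is of the moment at which its call begins: read the wrist's pose just before it. camera_model takes no time and is no camera call.
- manip.hand_in(): hands the job in, once; it reports no verdict.
The state is a dict: "clock": time; "joint_pos": joint angles; "joint_velocities": joint speeds; "tau": joint torques, N m; "position": TCP position; "ee_rot": TCP orientation; "ft_force": force on the tool from outside, world axes, zero at the start; "torque": the same for the moment, N m; "grip_width": opening from 0.0 (shut) to 1.0 (fully open).
Only numpy, scipy, OpenCV 4.12 (cv2) and the standard library are available. Lean on these libraries where they do the work, as an engineer would, in place of code of your own. Each camera call takes 0.05 s, during which the arm holds its last target. There are 200 camera calls.

## Working session

There is one attempt and no reset: what is moved stays moved. The work goes in short steps, Python scripts to look and compute and a shell command to move; the robot and the scene stay as the last step left them, time stands still between calls to the robot, and variables do not carry over. Pictures are saved under pics/ and viewed, about 12 in all and at most 16, crops included, and the job is handed in when it is done.

```bash
ls; mkdir -p pics; cat > h.py <<'E'
import numpy as np, cv2
from scipy.spatial.transform import Rotation as Ro
from workcell import manip
def cam(n):
    o=manip.get_obs(); p,d=manip.camera(n); m=manip.camera_model(n); K=np.array(m["intrinsics"])
    if "R" in m: R=np.array(m["R"]);t=np.array(m["t"]); Rc=R.T; c=-R.T@t
    else:
        T=np.array(m["tool_from_camera"]); Rt=Ro.from_quat(o["ee_rot"]).as_matrix()
        Rc=Rt@T[:3,:3]; c=Rt@T[:3,3]+np.array(o["position"])
    return p,d,K,Rc,c
def ray(u,v,z,K,Rc,c):
    r=Rc@np.linalg.inv(K)@np.array([u,v,1.]); return c+r*(z-c[2])/r[2]
def cloud(d,K,Rc,c):
    v,u=np.mgrid[:d.shape[0],:d.shape[1]]
    P=np.stack([u,v,np.ones_like(u)],-1)@np.linalg.inv(K).T*d[...,None]
    return P@Rc.T+c
def save(n,p): cv2.imwrite(f"pics/{n}.png",p[...,::-1])
E
python3 - <<'E'
from h import *
print(manip.pinch_z,manip.get_obs())
for n in("scene","side","wrist"):
    p,d,K,Rc,c=cam(n); save(n+"0",p); np.savez(f"/tmp/{n}0",p=p,d=d,K=K,Rc=Rc,c=c); print(n,c,Rc[:,2],K[0,0])
E
```

```text
pics
0.0187 {'clock': 0.0, 'joint_pos': array([ 1.18936994,  0.33286216, -0.06473696,  1.46097267,  0.0216135 ,
        1.34989698, -0.08848738]), 'joint_velocities': array([ 0.00159032,  0.0020303 ,  0.00036538,  0.00020241, -0.00178602,
       -0.0003556 , -0.00186169]), 'tau': array([ 3.00017182e-04, -6.25442791e+01,  4.91532823e-02, -3.91599905e+01,
        1.60541298e-02,  9.90173430e-03, -4.90064360e-05]), 'position': array([ 0.21935873, -0.58482513,  0.23050713]), 'ee_rot': array([-0.58094477,  0.40315988, -0.40229432,  0.58148479]), 'ft_force': array([ 0.35929209, -0.0180763 , -1.03922821]), 'torque': array([-0.02815143,  0.013998  , -0.02296111]), 'grip_width': 0.9965299713492152}
scene [0.92464829 0.49770454 0.96517426] [-0.39649863 -0.53913831 -0.74304692] 408.5158842516159
side [-0.20145038  0.78151107  1.16435007] [ 0.44824272 -0.58965706 -0.67185044] 468.382035281358
wrist [ 0.29646458 -0.55619603  0.37291974] [-0.30105979 -0.11161428 -0.94705082] 337.1878891389685
```

View pics/scene0.png

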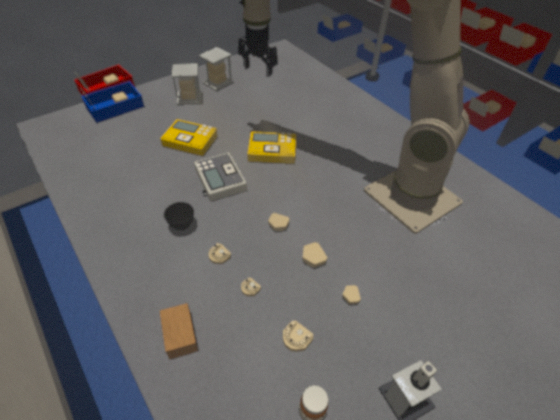

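View pics/side0.png

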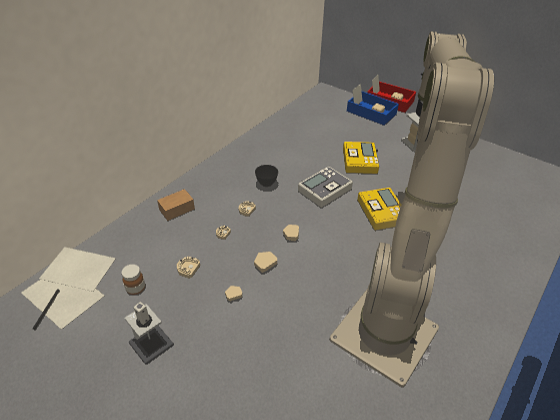

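```bash
python3 - <<'E'
from h import *
print(Ro.from_quat(manip.get_obs()["ee_rot"]).as_matrix().round(3))
E
```

```text
[[ 0.351 -0.     0.936]
 [-0.936  0.001  0.351]
 [-0.001 -1.     0.   ]]
```

```bash
python3 - <<'E'
from h import *
for n in("scene","side"):
    z=np.load(f"/tmp/{n}0.npz"); p,d,K,Rc,c=[z[k] for k in("p","d","K","Rc","c")]
    P=cloud(d,K,Rc,c); hsv=cv2.cvtColor(p,cv2.COLOR_RGB2HSV)
    m=((P[...,2]>.008)&(d>0)&(P[...,2]<.2)&(P[...,0]>.1)&(np.abs(P[...,1])<.75)&(np.hypot(P[...,0],P[...,1])>.3)).astype(np.uint8)
    N,L,S,C=cv2.connectedComponentsWithStats(m)
    for i in range(1,N):
        if S[i,4]<40: continue
        q=P[L==i]; zt=np.percentile(q[:,2],97); col=np.median(hsv[L==i],0)
        top=q[q[:,2]>zt-.006]
        r=cv2.minAreaRect((top[:,:2]*1000).astype(np.float32))
        print(n,C[i].round(),S[i,4],"ztop",zt.round(3),"hsv",col,"xy",np.round(r[0],0),"size",np.round(r[1],0),round(r[2]))
E
```

```text
scene [189. 137.] 1317 ztop 0.044 hsv [ 24. 199. 167.] xy [ 473. -668.] size [127. 171.] 34
scene [272. 147.] 1369 ztop 0.044 hsv [ 23. 171. 159.] xy [ 255. -448.] size [134. 166.] 52
scene [220. 176.] 1633 ztop 0.044 hsv [ 22.  23. 117.] xy [ 485. -425.] size [169. 127.] 80
scene [179. 215.] 644 ztop 0.061 hsv [30. 15. 42.] xy [ 683. -318.] size [87. 88.] 17
scene [278. 222.] 275 ztop 0.029 hsv [ 20.  81. 184.] xy [ 442. -148.] size [54. 58.] 33
scene [218. 254.] 297 ztop 0.026 hsv [ 20.  76. 158.] xy [ 649. -153.] size [37. 51.] 5
scene [313. 255.] 439 ztop 0.03 hsv [ 20.  84. 194.] xy [433.   7.] size [70. 64.] 76
scene [249. 287.] 233 ztop 0.024 hsv [ 20.  74. 161.] xy [634. -10.] size [28. 40.] 14
scene [351. 295.] 262 ztop 0.025 hsv [ 20.  83. 194.] xy [428. 164.] size [49. 44.] 55
scene [177. 331.] 1497 ztop 0.052 hsv [ 15. 134. 157.] xy [847.   0.] size [112.  70.] 73
scene [296. 336.] 632 ztop 0.028 hsv [ 20.  77. 178.] xy [616. 173.] size [47. 59.] 14
scene [411. 391.] 2275 ztop 0.177 hsv [26. 16. 89.] xy [498. 428.] size [24. 24.] 89
scene [313. 404.] 828 ztop 0.081 hsv [ 
[... 663 characters left out ...]
[37. 51.] 7
side [291. 232.] 209 ztop 0.032 hsv [ 19.  85. 208.] xy [ 439. -148.] size [52. 62.] 37
side [222. 232.] 134 ztop 0.028 hsv [ 19.  78. 159.] xy [630.  -8.] size [26. 43.] 16
side [265. 261.] 337 ztop 0.034 hsv [ 19.  85. 209.] xy [430.   9.] size [69. 63.] 78
side [188. 266.] 336 ztop 0.031 hsv [ 19.   80.  170.5] xy [610. 177.] size [53. 61.] 26
side [133. 279.] 526 ztop 0.084 hsv [ 21.  36. 102.] xy [684. 326.] size [51. 52.] 45
side [233. 293.] 197 ztop 0.028 hsv [ 19.  85. 210.] xy [426. 164.] size [47. 43.] 58
side [ 42. 314.] 72 ztop 0.014 hsv [20.  24.5 51. ] xy [815. 557.] size [ 9. 96.] 29
side [147. 333.] 1612 ztop 0.178 hsv [21. 17. 84.] xy [495. 429.] size [25. 23.] 5
```

```bash
cat >> h.py <<'E'
def wrap(a): return (a+180)%360-180
def pose():
    o=manip.get_obs(); return np.array(o["position"]),Ro.from_quat(o["ee_rot"]).as_matrix()
def Ryaw(yaw):  # tool x azimuth deg, tool y down
    a=np.radians(yaw); x=np.array([np.cos(a),np.sin(a),0]); y=np.array([0,0,-1.]); return np.stack([x,y,np.cross(x,y)],1)
def plan(*targets):
    """targets (x,y,z,yaw) mm/deg: prints rows values per call, chained from the measured pose"""
    p,R=pose()
    for k,(x,y,z,yaw) in enumerate(targets):
        T=np.array([x,y,z])/1000; G=Ryaw(yaw)
        while 1:
            off=R.T@(T-p)/.2; rv=Ro.from_matrix(R.T@G).as_rotvec()/np.radians(45)
            s=max(1,np.abs(off).max(),np.abs(rv).max()); n=np.ceil(s)
            o=(off/n).round(3); t=(rv/n).round(3)
            rows=max(np.linalg.norm(o)*200/62.5,np.linalg.norm(t)*45/10.7)
            print(k,o.tolist(),t.tolist(),"rows>=%.1f"%rows)
            p=p+R@o*.2; R=R@Ro.from_rotvec(t*np.radians(45)).as_matrix()
            if n==1: break
def st():
    o=manip.get_obs(); p,R=pose()
    print("t%.1f"%o["clock"],"tcp",(p*1000).round(1),"yaw %.1f"%np.degrees(np.arctan2(R[1,0],R[0,0])),"tilt %.2f"%np.degrees(np.arccos(-R[2,1])),"F",np.round(o["ft_force"],1),"w %.3f"%o["grip_width"],"j7 %.2f"%o["joint_pos"][6])
E
python3 -c "
from h import *
plan((480,-330,250,-30),(530,-80,250,0),(530,170,250,0),(497,380,300,0))"
```

```text
0 [-0.368, -0.048, 0.834] [-0.0, -0.438, -0.001] rows>=2.9
0 [-0.065, -0.048, 0.909] [-0.0, -0.438, -0.0] rows>=2.9
1 [-0.205, 0.0, 0.604] [-0.0, -0.334, -0.0] rows>=2.0
1 [-0.041, 0.001, 0.636] [-0.0, -0.333, -0.0] rows>=2.0
2 [0.0, -0.0, 0.625] [-0.0, -0.0, 0.0] rows>=2.0
2 [0.0, -0.0, 0.625] [-0.0, -0.0, 0.0] rows>=2.0
3 [-0.083, -0.125, 0.525] [-0.0, -0.0, 0.0] rows>=1.7
3 [-0.082, -0.125, 0.525] [-0.0, -0.0, 0.0] rows>=1.7
```

```bash

python3 -m pendant '{"offset":[[-0.37,-0.05,0.83],[-0.37,-0.05,0.83],[-0.37,-0.05,0.83],[-0.37,-0.05,0.83]],"turn":[[0,-0.44,0],[0,-0.44,0],[0,-0.44,0],[0,-0.44,0]]}' 100
python3 -m pendant '{"offset":[[-0.06,-0.05,0.91],[-0.06,-0.05,0.91],[-0.06,-0.05,0.91],[-0.06,-0.05,0.91]],"turn":[[0,-0.44,0],[0,-0.44,0],[0,-0.44,0],[0,-0.44,0]]}'
python3 -m pendant '{"offset":[[-0.2,0,0.6],[-0.2,0,0.6],[-0.2,0,0.6]],"turn":[[0,-0.33,0],[0,-0.33,0],[0,-0.33,0]]}'
python3 -m pendant '{"offset":[[-0.04,0,0.63],[-0.04,0,0.63],[-0.04,0,0.63],[-0.04,0,0.63]],"turn":[[0,-0.33,0],[0,-0.33,0],[0,-0.33,0],[0,-0.33,0]]}'
python3 -c "
from h import *
st()
p,d,K,Rc,c=cam('wrist'); save('w1',p); np.savez('/tmp/w1',p=p,d=d,K=K,Rc=Rc,c=c)
plan((530,170,250,0),(497,380,300,0))"
```

```text
clock: 0.65
position: [0.3531, -0.4534, 0.2412]
ee_rot: [-0.642, 0.294, -0.294, 0.644]
ft_force: [-0.0, -0.4, -0.2]
grip_width: 0.999
clock: 1.15
position: [0.4863, -0.3209, 0.2516]
ee_rot: [-0.683, 0.176, -0.177, 0.686]
ft_force: [-0.7, -0.7, -0.7]
grip_width: 0.997
clock: 1.52
position: [0.51, -0.1927, 0.2524]
ee_rot: [-0.7, 0.084, -0.085, 0.704]
ft_force: [-0.3, -1.2, 0.6]
grip_width: 1.001
clock: 2.02
position: [0.5319, -0.0701, 0.2528]
ee_rot: [-0.706, -0.007, 0.005, 0.708]
ft_force: [0.6, -1.1, 0.6]
grip_width: 1.003
t2.0 tcp [531.9 -70.1 252.8] yaw 1.0 tilt 0.27 F [ 0.6 -1.1  0.6] w 1.003 j7 -0.01
0 [0.005, 0.009, 0.602] [-0.002, 0.01, 0.002] rows>=1.9
0 [0.001, 0.008, 0.603] [-0.003, 0.011, 0.001] rows>=1.9
1 [-0.083, -0.125, 0.525] [0.0, -0.0, 0.0] rows>=1.7
1 [-0.082, -0.125, 0.525] [0.0, -0.0, 0.0] rows>=1.7
```

View pics/w1.png

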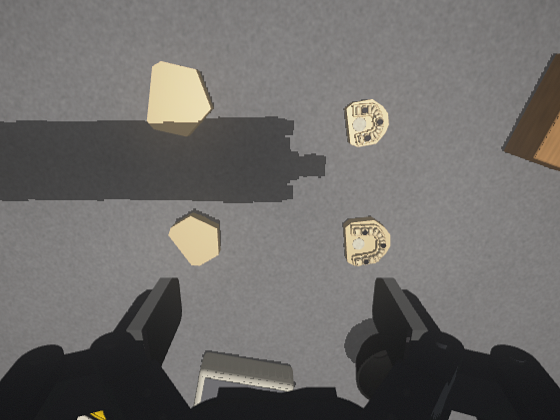

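```bash

python3 -m pendant '{"offset":[[0,0.01,0.6],[0,0.01,0.6],[0,0.01,0.6],[0,0.01,0.6]],"turn":[[0,0.02,0],[0,0.02,0],[0,0.02,0],[0,0.02,0]]}'
python3 -m pendant '{"offset":[[0,0,0.6],[0,0,0.6],[0,0,0.6],[0,0,0.6],[0,0,0.6]],"turn":[[0,0,0],[0,0,0],[0,0,0],[0,0,0],[0,0,0]]}' >/dev/null
python3 -c "
from h import *
st()
p,d,K,Rc,c=cam('wrist'); save('w2',p); np.savez('/tmp/w2',p=p,d=d,K=K,Rc=Rc,c=c)"
python3 -m pendant '{"offset":[[-0.08,-0.12,0.48],[-0.08,-0.12,0.48],[-0.08,-0.12,0.48]],"turn":[[0,0,0],[0,0,0],[0,0,0]]}' >/dev/null
python3 -m pendant '{"offset":[[-0.08,-0.12,0.48],[-0.08,-0.12,0.48],[-0.08,-0.12,0.48],[-0.08,-0.12,0.48]],"turn":[[0,0,0],[0,0,0],[0,0,0],[0,0,0]]}' >/dev/null
python3 - <<'E'
from h import *
st()
p,d,K,Rc,c=cam('wrist'); save('w3',p); np.savez('/tmp/w3',p=p,d=d,K=K,Rc=Rc,c=c)
P=cloud(d,K,Rc,c)
for a,b in((.170,.19),(.104,.118)):
    m=(P[...,2]>a)&(P[...,2]<b)&(np.hypot(P[...,0]-.497,P[...,1]-.428)<.06)&(d>.05)
    q=P[m]; print(len(q),q.mean(0).round(4),np.median(q[:,2]),cv2.minAreaRect((q[:,:2]*1000).astype(np.float32)))
E
```

```text
clock: 2.58
position: [0.5301, 0.0466, 0.2509]
ee_rot: [-0.706, 0.0, -0.002, 0.708]
ft_force: [0.1, 0.2, 0.4]
grip_width: 0.998
t3.2 tcp [531.2 163.9 251. ] yaw -0.4 tilt 0.16 F [ 1.1  0.2 -0.7] w 0.997 j7 -0.51
t4.1 tcp [500.2 356.6 299.8] yaw -0.3 tilt 0.21 F [ 0.6 -0.4  0.3] w 1.000 j7 -0.89
1008 [0.4956 0.4297 0.1775] 0.1776075900965512 ((495.49322509765625, 429.56927490234375), (24.723905563354492, 23.35577392578125), 0.009537272155284882)
4690 [0.5047 0.4295 0.112 ] 0.11172388724868129 ((502.77972412109375, 428.1581726074219), (66.10367584228516, 75.22650146484375), 80.39849853515625)
```

View pics/w3.png

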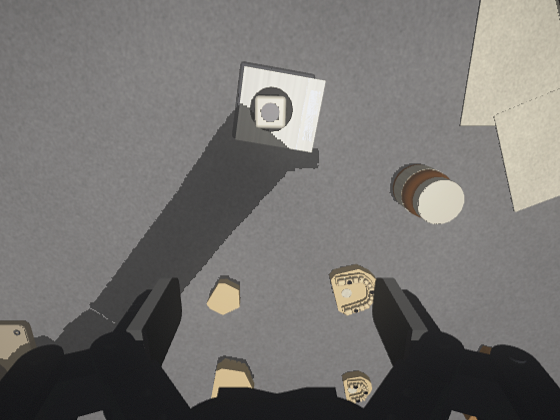

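```bash
python3 -c "
from h import *
plan((496,429,210,0),(496,429,129,0))"
```

```text
0 [-0.025, 0.45, 0.362] [-0.003, -0.007, 0.004] rows>=1.8
1 [-0.0, 0.405, 0.0] [0.0, -0.0, -0.0] rows>=1.3
```

```bash

python3 -m pendant '{"offset":[[-0.025,0.1,0.36],[-0.025,0.1,0.36],[-0.025,0.45,0.36],[-0.025,0.45,0.36],[-0.025,0.45,0.36]],"turn":[[0,-0.007,0],[0,-0.007,0],[0,-0.007,0],[0,-0.007,0],[0,-0.007,0]]}' >/dev/null
python3 -c "
from h import *
st();plan((496,429,129,0))"
```

```text
t4.8 tcp [497.1 427.4 211.1] yaw -0.1 tilt 0.22 F [ 0.4 -0.   1.8] w 0.999 j7 -1.02
0 [-0.007, 0.41, 0.007] [-0.002, -0.003, 0.004] rows>=1.3
```

```bash

python3 -m pendant '{"offset":[[-0.007,0.2,0.007],[-0.007,0.35,0.007],[-0.007,0.41,0.007],[-0.007,0.41,0.007],[-0.007,0.41,0.007]],"turn":[[-0.002,-0.003,0.004],[-0.002,-0.003,0.004],[-0.002,-0.003,0.004],[-0.002,-0.003,0.004],[-0.002,-0.003,0.004]]}' - 50 >/dev/null
python3 -m pendant '{"offset":[[0,0,0],[0,0,0],[0,0,0],[0,0,0],[0,0,0],[0,0,0],[0,0,0],[0,0,0]],"turn":[[0,0,0],[0,0,0],[0,0,0],[0,0,0],[0,0,0],[0,0,0],[0,0,0],[0,0,0]]}' 0 50
python3 -c "
from h import *
st();print(manip.get_obs()['torque'])"
```

```text
clock: 6.42
position: [0.4967, 0.4297, 0.1314]
ee_rot: [-0.706, -0.001, -0.001, 0.708]
ft_force: [-0.8, -1.2, 3.8]
grip_width: 0.275
t6.4 tcp [496.7 429.7 131.4] yaw -0.0 tilt 0.18 F [-0.8 -1.2  3.8] w 0.275 j7 -1.05
[-0.07856653  0.13591227  0.07695315]
```

```bash

python3 -m pendant '{"offset":[[0,-0.3,0],[0,-0.58,0],[0,-0.6,0],[0,-0.6,0],[0.28,-0.6,-0.6],[0.28,-0.6,-0.63],[0.28,-0.6,-0.63]],"turn":[[0,0,0],[0,0,0],[0,0,0],[0,0,0],[0,0,0],[0,0,0],[0,0,0]]}' >/dev/null
python3 -m pendant '{"offset":[[0.28,0,-0.64],[0.28,0,-0.64],[0.28,0.3,-0.64],[0.28,0.35,-0.64],[0.28,0.35,-0.64]],"turn":[[0,0,0],[0,0,0],[0,0,0],[0,0,0],[0,0,0]]}' 
python3 - <<'E'
from h import *
st()
p,d,K,Rc,c=cam('wrist'); np.savez('/tmp/w4',p=p,d=d,K=K,Rc=Rc,c=c)
save('w4',p)
z=np.load('/tmp/w2.npz'); save('w2c',cv2.resize(z['p'][100:340,150:480],None,fx=2,fy=2))
E
```

```text
clock: 7.92
position: [0.6085, 0.1708, 0.1785]
ee_rot: [0.707, -0.003, 0.001, -0.707]
ft_force: [0.5, 0.9, 0.2]
grip_width: 0.273
t7.9 tcp [608.5 170.8 178.5] yaw -0.3 tilt 0.13 F [0.5 0.9 0.2] w 0.273 j7 -0.57
```

View pics/w4.png

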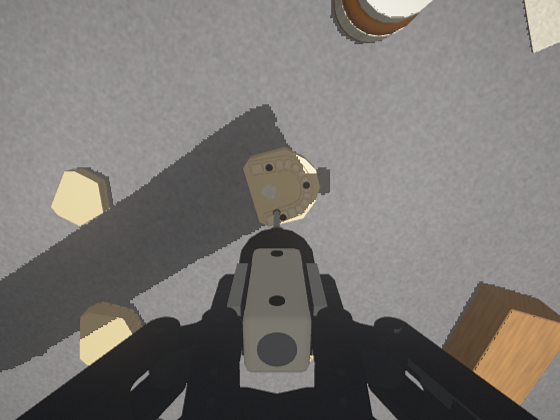

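```bash
cat >> h.py <<'E'
import itertools
MOD={"large":(7.9,24,20.,28),"medium":(6.3,19.3,15.,26),"small":(4.8,14.6,10.,23)}
def dots(w,name,xy,verbose=0):
    """w: (p,d,K,Rc,c); finds the dot triple near xy (mm) on plane of tooth tops"""
    p,d,K,Rc,c=w; b,a,f,h=MOD[name]; z=h/1000
    g=cv2.resize(cv2.cvtColor(p,cv2.COLOR_RGB2GRAY),None,fx=4,fy=4,interpolation=cv2.INTER_CUBIC)
    bh=cv2.morphologyEx(g,cv2.MORPH_BLACKHAT,cv2.getStructuringElement(cv2.MORPH_ELLIPSE,(41,41)))
    C=[]
    for th in(20,30,40,50,60):
        N,L,S,ce=cv2.connectedComponentsWithStats((bh>th).astype(np.uint8))
        for i in range(1,N):
            if not 80<S[i,4]<1200: continue
            if max(S[i,2],S[i,3])>1.8*min(S[i,2],S[i,3]): continue
            q=ray((ce[i][0]+.5)/4-.5,(ce[i][1]+.5)/4-.5,z,K,Rc,c)[:2]*1000
            if np.hypot(*(q-xy))<45: C.append((q,S[i,4]))
    M=np.array([[-b,-a],[f,0],[-b,a]]); best=[]
    for t in itertools.permutations(C,3):
        Q=np.array([k[0] for k in t])
        A=M-M.mean(0);B=Q-Q.mean(0); H=A.T@B; an=np.arctan2(H[0,1]-H[1,0],H[0,0]+H[1,1])
        R=np.array([[np.cos(an),-np.sin(an)],[np.sin(an),np.cos(an)]])
        e=np.sqrt(((A@R.T-B)**2).sum(1).mean()); best.append((e,np.degrees(an),Q.mean(0)-R@M.mean(0),Q,[k[1] for k in t]))
    best.sort(key=lambda k:k[0]); e,an,ctr,Q,ar=best[0]
    print(name,"err %.2f heading %.1f centre"%(e,an),ctr.round(1),"R,F,L",Q.round(1).tolist(),ar)
    return an,ctr,Q
def ld(n):
    z=np.load(f"/tmp/{n}.npz"); return [z[k] for k in("p","d","K","Rc","c")]
E
python3 - <<'E'
from h import *
dots(ld("w2"),"large",(613,175));dots(ld("w4"),"large",(613,175))
dots(ld("w1"),"medium",(647,-153));dots(ld("w1"),"small",(632,-9)); dots(ld("w2"),"small",(632,-9))
w=ld("w4")
print(ray(277,213,.074,*w[2:]),pose()[0])
E
```

```text
large err 1.60 heading 140.7 centre [594.3 186.5] R,F,L [[614.9, 198.7], [578.2, 200.8], [586.7, 162.7]] [np.int32(371), np.int32(466), np.int32(97)]
large err 0.03 heading 14.8 centre [614.8 174.1] R,F,L [[613.3, 148.8], [634.1, 179.2], [601.0, 195.3]] [np.int32(600), np.int32(450), np.int32(508)]
medium err 9.34 heading 96.4 centre [ 642.4 -138.3] R,F,L [[653.3, -135.2], [648.2, -131.7], [625.5, -145.5]] [np.int32(153), np.int32(267), np.int32(98)]
small err 7.61 heading 146.5 centre [6.268e+02 1.000e-01] R,F,L [[631.8, 4.7], [623.6, 2.7], [624.6, -6.9]] [np.int32(189), np.int32(1058), np.int32(85)]
small err 8.29 heading 79.3 centre [630.5   6. ] R,F,L [[636.8, 4.8], [632.7, 7.8], [622.2, 5.8]] [np.int32(101), np.int32(198), np.int32(1145)]
[0.60825245 0.1685574  0.074     ] [0.60922784 0.17145535 0.1800174 ]
```

View pics/w2c.png

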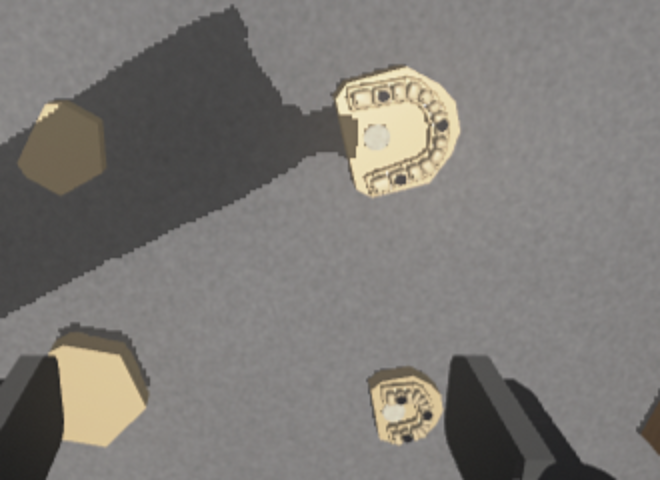

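```bash
python3 -c "
from h import *
st();plan((613.3,148.8,145,0))"
```

```text
t8.0 tcp [609.2 171.5 180. ] yaw -0.3 tilt 0.04 F [-0.7  0.8  0.4] w 0.276 j7 -0.57
0 [0.021, 0.175, -0.113] [0.001, -0.006, 0.001] rows>=0.7
```

```bash

python3 -m pendant '{"offset":[[0.02,0.05,-0.112],[0.02,0.17,-0.112],[0.02,0.175,-0.112],[0.02,0.175,-0.112]],"turn":[[0,-0.006,0],[0,-0.006,0],[0,-0.006,0],[0,-0.006,0]]}' >/dev/null
python3 - <<'E'
from h import *
st()
p,d,K,Rc,c=cam('wrist'); np.savez('/tmp/w5',p=p,d=d,K=K,Rc=Rc,c=c)
x=cv2.resize(p[110:260,200:350],None,fx=4,fy=4,interpolation=cv2.INTER_CUBIC); save('w5',x)
P,R=pose(); 
for zz in(.028,.0405):
  q=np.linalg.inv(Rc)@(np.array([P[0],P[1],zz])-c); q=K@q; print("pred px under TCP at",zz,(q/q[2])[:2])
q=K@(np.linalg.inv(Rc)@(np.array([.6133,.1488,.028])-c)); print("dot",(q/q[2])[:2])
E
```

```text
t8.5 tcp [613.4 150.8 146.9] yaw 0.1 tilt 0.14 F [-0.  -0.4 -0.9] w 0.276 j7 -0.54
pred px under TCP at 0.028 [276.85242545 205.16461237]
pred px under TCP at 0.0405 [276.9117345  210.02252755]
dot [276.5263402  207.16758789]
```

View pics/w5.png

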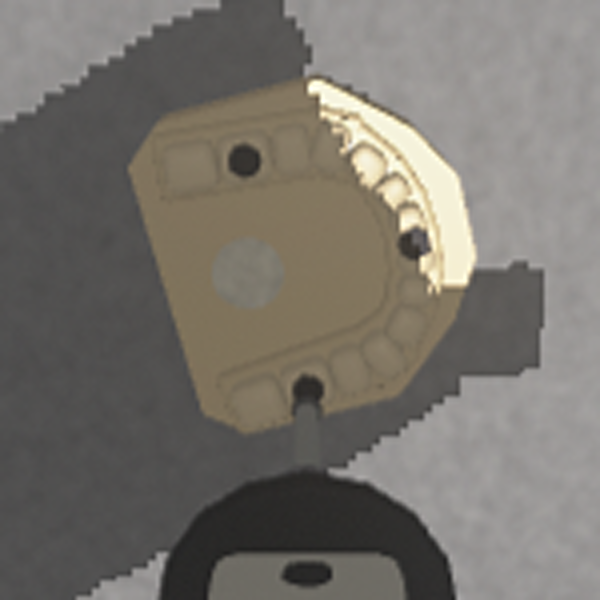

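```bash
python3 -c "
from h import *
st();plan((613.3,148.8,132.4,0))"
```

```text
t8.5 tcp [613.6 150.5 146.9] yaw 0.1 tilt 0.15 F [ 0.2  0.  -1.1] w 0.273 j7 -0.54
0 [-0.002, 0.072, -0.009] [-0.001, 0.002, 0.003] rows>=0.2
```

```bash

python3 -m pendant '{"offset":[[-0.001,0.03,-0.009],[-0.001,0.055,-0.009],[-0.001,0.065,-0.009],[-0.001,0.07,-0.009],[-0.001,0.07,-0.009]],"turn":[[0,0,0],[0,0,0],[0,0,0],[0,0,0],[0,0,0]]}' >/dev/null
python3 - <<'E'
from h import *
st(); st(); plan((613.3,148.8,132.4,0))
E
```

```text
t9.2 tcp [613.4 148.7 132.8] yaw 0.1 tilt 0.15 F [ 0.7 -0.3 -0.7] w 0.275 j7 -0.55
t9.2 tcp [613.4 148.7 132.8] yaw 0.1 tilt 0.15 F [ 0.7 -0.3 -0.7] w 0.275 j7 -0.55
0 [-0.001, 0.002, 0.001] [-0.001, 0.002, 0.003] rows>=0.0
```

```bash

python3 -m pendant '{"offset":[[0,0.007,0],[0,0.007,0],[0,0.007,0]],"turn":[[0,0,0],[0,0,0],[0,0,0]]}'; python3 -c "
from h import *
st()"
```

```text
clock: 9.52
position: [0.6136, 0.1488, 0.1318]
ee_rot: [-0.707, -0.002, -0.001, 0.707]
ft_force: [0.5, 0.1, 2.6]
grip_width: 0.275
t9.5 tcp [613.6 148.8 131.8] yaw 0.1 tilt 0.18 F [0.5 0.1 2.6] w 0.275 j7 -0.55
```

```bash

python3 -m pendant '{"offset":[[0,0.005,0],[0,0.005,0],[0,0.005,0]],"turn":[[0,0,0],[0,0,0],[0,0,0]]}'|grep -E 'pos|force'; python3 -c "
from h import *
st()
plan((613.4,148.8,147,0),(634.1,179.2,147,0),(634.1,179.2,131,0),(634.1,179.2,147,0),(601,195.3,147,0),(601,195.3,131,0))"
```

```text
position: [0.6137, 0.1489, 0.1316]
ft_force: [-2.4, -0.4, 6.7]
t9.9 tcp [613.7 148.9 131.6] yaw 0.1 tilt 0.21 F [-2.4 -0.4  6.7] w 0.279 j7 -0.55
0 [-0.001, -0.077, -0.001] [-0.001, 0.002, 0.005] rows>=0.2
1 [0.103, -0.0, 0.152] [0.0, -0.0, -0.0] rows>=0.6
2 [0.0, 0.08, 0.0] [0.0, -0.0, -0.0] rows>=0.3
3 [0.0, -0.08, 0.0] [0.0, -0.0, -0.0] rows>=0.3
4 [-0.165, -0.0, 0.081] [0.0, -0.0, -0.0] rows>=0.6
5 [-0.0, 0.08, -0.0] [0.0, -0.0, -0.0] rows>=0.3
```

```bash

python3 -m pendant '{"offset":[[0,-0.04,0],[0,-0.077,0],[0.05,-0.077,0.08],[0.102,-0.077,0.152],[0.102,-0.077,0.152],[0.102,-0.04,0.152],[0.102,-0.01,0.152],[0.102,-0.01,0.152],[0.102,-0.01,0.152]],"turn":[[0,0,0],[0,0,0],[0,0,0],[0,0,0],[0,0,0],[0,0,0],[0,0,0],[0,0,0],[0,0,0]]}' >/dev/null
python3 -c "
from h import *
st();plan((634.1,179.2,130.8,0))"
```

```text
t11.0 tcp [634.1 179.1 133.7] yaw 0.1 tilt 0.21 F [ 0.5  0.1 -0.8] w 0.275 j7 -0.59
0 [0.0, 0.015, 0.001] [-0.001, 0.002, 0.005] rows>=0.0
```

```bash

python3 -m pendant '{"offset":[[0,0.006,0],[0,0.012,0],[0,0.015,0],[0,0.015,0],[0,0.015,0]],"turn":[[0,0,0],[0,0,0],[0,0,0],[0,0,0],[0,0,0]]}' >/dev/null
python3 -c "
from h import *
st();plan((634.1,179.1,147,0),(601,195.3,147,0))"
```

```text
t11.7 tcp [634.3 179.2 131.7] yaw 0.1 tilt 0.27 F [-1.3 -0.9  6. ] w 0.277 j7 -0.59
0 [-0.001, -0.077, -0.0] [-0.001, 0.001, 0.006] rows>=0.2
1 [-0.165, 0.0, 0.081] [0.0, 0.0, -0.0] rows>=0.6
```

```bash

python3 -m pendant '{"offset":[[0,-0.04,0],[0,-0.077,0],[-0.08,-0.077,0.04],[-0.166,-0.077,0.081],[-0.166,-0.077,0.081],[-0.166,-0.04,0.081],[-0.166,-0.01,0.081],[-0.166,-0.01,0.081],[-0.166,-0.01,0.081]],"turn":[[0,0,0],[0,0,0],[0,0,0],[0,0,0],[0,0,0],[0,0,0],[0,0,0],[0,0,0],[0,0,0]]}' >/dev/null
python3 -c "
from h import *
st()"
python3 -m pendant '{"offset":[[0,0.006,0],[0,0.012,0],[0,0.015,0],[0,0.015,0],[0,0.015,0]],"turn":[[0,0,0],[0,0,0],[0,0,0],[0,0,0],[0,0,0]]}' >/dev/null
python3 -c "
from h import *
st();plan((601,195.3,180,0),(645,-153,180,0))"
```

```text
t12.8 tcp [601.2 195.3 133.4] yaw 0.1 tilt 0.24 F [-1.  -0.4 -0.4] w 0.274 j7 -0.63
t13.4 tcp [601.5 195.5 131.6] yaw 0.1 tilt 0.32 F [-2.8 -0.2  7. ] w 0.279 j7 -0.63
0 [-0.001, -0.242, -0.001] [-0.001, 0.001, 0.007] rows>=0.8
1 [0.11, -0.0, -0.871] [0.0, 0.0, -0.0] rows>=2.8
1 [0.109, -0.0, -0.87] [0.0, 0.0, -0.0] rows>=2.8
```

```bash

python3 -m pendant '{"offset":[[0,-0.2,0],[0.1,-0.24,-0.2],[0.11,-0.24,-0.87],[0.11,-0.24,-0.87],[0.11,-0.24,-0.87],[0.11,-0.24,-0.87]],"turn":[[0,0,0],[0,0,0],[0,0,0],[0,0,0],[0,0,0],[0,0,0]]}' >/dev/null
python3 -m pendant '{"offset":[[0.1,0,-0.87],[0.1,0,-0.87],[0.1,0,-0.87],[0.1,0,-0.87],[0.1,0,-0.87],[0.1,0,-0.87]],"turn":[[0,0,0],[0,0,0],[0,0,0],[0,0,0],[0,0,0],[0,0,0]]}' >/dev/null
python3 - <<'E'
from h import *
st()
w=cam('wrist');p,d,K,Rc,c=w; np.savez('/tmp/w6',p=p,d=d,K=K,Rc=Rc,c=c)
an,ctr,Q=dots(w,"medium",(647,-153))
plan((*Q[0],145,0),(*Q[0],131.2,0))
E
```

```text
t14.9 tcp [ 643.7 -150.   179.7] yaw 0.2 tilt 0.35 F [-0.3  0.3 -0.7] w 0.275 j7 -0.03
medium err 0.58 heading 5.5 centre [ 645.6 -153.9] R,F,L [[640.6, -173.8], [661.2, -152.0], [637.3, -135.6]] [np.int32(197), np.int32(765), np.int32(678)]
0 [-0.016, 0.173, -0.117] [-0.002, 0.003, 0.007] rows>=0.7
1 [-0.0, 0.069, 0.0] [0.0, 0.0, 0.0] rows>=0.2
```

```bash

python3 -m pendant '{"offset":[[-0.014,0.05,-0.14],[-0.014,0.15,-0.14],[-0.014,0.17,-0.14],[-0.014,0.17,-0.14],[-0.014,0.17,-0.14]],"turn":[[0,0,0.007],[0,0,0.007],[0,0,0.007],[0,0,0.007],[0,0,0.007]]}' >/dev/null
python3 - <<'E'
from h import *
st()
w=cam('wrist');p,d,K,Rc,c=w; np.savez('/tmp/w6',p=p,d=d,K=K,Rc=Rc,c=c)
an,ctr,Q=dots(w,"medium",(647,-153))
plan((*Q[0],131.2,0))
E
```

```text
t15.6 tcp [ 641.6 -177.7  146.4] yaw 0.2 tilt 0.11 F [ 0.5 -0.1  0.1] w 0.276 j7 -0.00
medium err 0.01 heading 7.9 centre [ 646.1 -153.9] R,F,L [[642.5, -173.9], [660.9, -151.8], [637.2, -135.6]] [np.int32(579), np.int32(663), np.int32(731)]
0 [0.005, 0.076, 0.02] [-0.002, 0.004, 0.002] rows>=0.3
```

```bash

python3 -m pendant '{"offset":[[0.005,0.03,0.02],[0.005,0.06,0.02],[0.005,0.073,0.02],[0.005,0.073,0.02],[0.005,0.073,0.02]],"turn":[[0,0,0],[0,0,0],[0,0,0],[0,0,0],[0,0,0]]}' >/dev/null
python3 -c "
from h import *
st();plan((642.5,-173.9,128.7,0))"
```

```text
t16.2 tcp [ 642.6 -174.   131.9] yaw 0.2 tilt 0.11 F [-0.2  0.5 -0.6] w 0.275 j7 -0.01
0 [-0.001, 0.016, 0.001] [-0.002, 0.004, 0.002] rows>=0.1
```

```bash

python3 -m pendant '{"offset":[[0,0.007,0],[0,0.012,0],[0,0.016,0],[0,0.016,0],[0,0.016,0]],"turn":[[0,0,0],[0,0,0],[0,0,0],[0,0,0],[0,0,0]]}' >/dev/null
python3 -c "
from h import *
st();plan((642.5,-173.9,144,0),(660.9,-151.8,144,0),(660.9,-151.8,131.6,0),(660.9,-151.8,144,0),(637.2,-135.6,144,0),(637.2,-135.6,131.6,0))"
```

```text
t16.9 tcp [ 642.9 -174.1  129.7] yaw 0.2 tilt 0.14 F [-1.7  0.1  5.9] w 0.275 j7 -0.01
0 [-0.002, -0.072, 0.001] [-0.001, 0.004, 0.003] rows>=0.2
1 [0.092, 0.0, 0.11] [-0.0, 0.0, 0.0] rows>=0.5
2 [-0.0, 0.062, 0.0] [-0.0, 0.0, 0.0] rows>=0.2
3 [-0.0, -0.062, 0.0] [-0.0, 0.0, 0.0] rows>=0.2
4 [-0.119, 0.0, 0.081] [-0.0, 0.0, 0.0] rows>=0.5
5 [0.0, 0.062, 0.0] [-0.0, 0.0, 0.0] rows>=0.2
```

Same pattern: up, over, and down to the front dot.

```bash

python3 -m pendant '{"offset":[[0,-0.04,0],[0,-0.072,0],[0.045,-0.072,0.055],[0.09,-0.072,0.111],[0.09,-0.072,0.111],[0.09,-0.04,0.111],[0.09,-0.01,0.111],[0.09,-0.01,0.111],[0.09,-0.01,0.111]],"turn":[[0,0,0],[0,0,0],[0,0,0],[0,0,0],[0,0,0],[0,0,0],[0,0,0],[0,0,0],[0,0,0]]}' >/dev/null
python3 -c "
from h import *
st()"
python3 -m pendant '{"offset":[[0,0.007,0],[0,0.012,0],[0,0.016,0],[0,0.016,0],[0,0.016,0]],"turn":[[0,0,0],[0,0,0],[0,0,0],[0,0,0],[0,0,0]]}' >/dev/null
python3 -c "
from h import *
st()"
```

```text
t18.0 tcp [ 660.7 -152.   131.7] yaw 0.2 tilt 0.14 F [-0.4 -0.6 -0.3] w 0.277 j7 -0.05
t18.6 tcp [ 661.1 -152.2  129.7] yaw 0.2 tilt 0.19 F [-1.8  0.9  7.3] w 0.273 j7 -0.05
```

```bash

python3 -m pendant '{"offset":[[0,-0.04,0],[0,-0.072,0],[-0.06,-0.072,0.04],[-0.12,-0.072,0.083],[-0.12,-0.072,0.083],[-0.12,-0.04,0.083],[-0.12,-0.01,0.083],[-0.12,-0.01,0.083],[-0.12,-0.01,0.083]],"turn":[[0,0,0],[0,0,0],[0,0,0],[0,0,0],[0,0,0],[0,0,0],[0,0,0],[0,0,0],[0,0,0]]}' >/dev/null
python3 -c "
from h import *
st()"
python3 -m pendant '{"offset":[[0,0.007,0],[0,0.012,0],[0,0.016,0],[0,0.016,0],[0,0.016,0]],"turn":[[0,0,0],[0,0,0],[0,0,0],[0,0,0],[0,0,0]]}' >/dev/null
python3 -c "
from h import *
st();plan((637,-136,170,0),(630,-35,145,0))"
```

```text
t19.8 tcp [ 637.1 -135.6  131.4] yaw 0.2 tilt 0.17 F [-0.4  0.6 -1.1] w 0.274 j7 -0.07
t20.4 tcp [ 637.5 -135.6  129.5] yaw 0.1 tilt 0.24 F [-2.1 -0.5  8.5] w 0.275 j7 -0.07
0 [-0.002, -0.202, -0.002] [-0.0, 0.003, 0.005] rows>=0.6
1 [-0.034, 0.125, 0.505] [-0.0, 0.0, 0.0] rows>=1.7
```

```bash

python3 -m pendant '{"offset":[[0,-0.15,0],[0,-0.2,0],[-0.03,-0.2,0.2],[-0.04,-0.1,0.5],[-0.04,-0.09,0.5],[-0.04,-0.09,0.5],[-0.04,-0.09,0.5]],"turn":[[0,0,0.005],[0,0,0.005],[0,0,0.005],[0,0,0.005],[0,0,0.005],[0,0,0.005],[0,0,0.005]]}' >/dev/null
python3 - <<'E'
from h import *
st()
w=cam('wrist');p,d,K,Rc,c=w; np.savez('/tmp/w7',p=p,d=d,K=K,Rc=Rc,c=c)
an,ctr,Q=dots(w,"small",(632,-9))
plan((*Q[0],129,0))
E
```

```text
t21.2 tcp [629.3 -37.3 147.5] yaw 0.0 tilt 0.04 F [ 0.2 -0.2 -0.8] w 0.277 j7 -0.23
small err 0.03 heading 11.5 centre [631.7 -11. ] R,F,L [[629.9, -26.3], [641.5, -9.0], [624.1, 2.3]] [np.int32(600), np.int32(683), np.int32(621)]
0 [0.003, 0.093, 0.055] [0.001, 0.001, 0.001] rows>=0.3
```

```bash

python3 -m pendant '{"offset":[[0.003,0.03,0.055],[0.003,0.06,0.055],[0.003,0.093,0.055],[0.003,0.093,0.055],[0.003,0.093,0.055]],"turn":[[0,0,0],[0,0,0],[0,0,0],[0,0,0],[0,0,0]]}' >/dev/null
python3 -c "
from h import *
st();plan((629.9,-26.3,125.6,0))"
```

```text
t21.9 tcp [630.  -26.4 129. ] yaw 0.0 tilt 0.05 F [ 0.1 -0.2 -1.4] w 0.277 j7 -0.25
0 [-0.001, 0.017, 0.0] [0.001, 0.0, 0.001] rows>=0.1
```

```bash

python3 -m pendant '{"offset":[[0,0.007,0],[0,0.013,0],[0,0.017,0],[0,0.017,0],[0,0.017,0]],"turn":[[0,0,0],[0,0,0],[0,0,0],[0,0,0],[0,0,0]]}' >/dev/null
python3 -c "
from h import *
st();plan((629.9,-26.3,139,0),(641.5,-9,139,0),(641.5,-9,128.7,0),(641.5,-9,139,0),(624.1,2.3,139,0))"
```

```text
t22.6 tcp [630.4 -26.4 126.6] yaw 0.0 tilt 0.11 F [-1.8 -0.9  6.4] w 0.274 j7 -0.25
0 [-0.002, -0.062, 0.0] [0.001, 0.0, 0.002] rows>=0.2
1 [0.058, 0.0, 0.087] [-0.0, 0.0, 0.0] rows>=0.3
2 [-0.0, 0.052, -0.0] [-0.0, 0.0, 0.0] rows>=0.2
3 [-0.0, -0.052, -0.0] [-0.0, 0.0, 0.0] rows>=0.2
4 [-0.087, 0.0, 0.056] [-0.0, 0.0, 0.0] rows>=0.3
```

```bash

python3 -m pendant '{"offset":[[0,-0.04,0],[0,-0.062,0],[0.03,-0.062,0.045],[0.056,-0.062,0.087],[0.056,-0.062,0.087],[0.056,-0.03,0.087],[0.056,-0.01,0.087],[0.056,-0.01,0.087],[0.056,-0.01,0.087]],"turn":[[0,0,0],[0,0,0],[0,0,0],[0,0,0],[0,0,0],[0,0,0],[0,0,0],[0,0,0],[0,0,0]]}' >/dev/null
python3 -c "
from h import *
st()"
python3 -m pendant '{"offset":[[0,0.007,0],[0,0.012,0],[0,0.016,0],[0,0.016,0],[0,0.016,0]],"turn":[[0,0,0],[0,0,0],[0,0,0],[0,0,0],[0,0,0]]}' >/dev/null
python3 -c "
from h import *
st()"
```

```text
t23.7 tcp [641.6  -9.2 128.7] yaw 0.0 tilt 0.11 F [ 0.1 -0.9 -1.7] w 0.276 j7 -0.28
t24.3 tcp [642.   -9.1 126.6] yaw -0.0 tilt 0.18 F [-1.6 -1.   6.9] w 0.276 j7 -0.29
```

```bash

python3 -m pendant '{"offset":[[0,-0.04,0],[0,-0.062,0],[-0.045,-0.062,0.028],[-0.089,-0.062,0.056],[-0.089,-0.062,0.056],[-0.089,-0.03,0.056],[-0.089,-0.01,0.056],[-0.089,-0.01,0.056],[-0.089,-0.01,0.056]],"turn":[[0,0,0],[0,0,0],[0,0,0],[0,0,0],[0,0,0],[0,0,0],[0,0,0],[0,0,0],[0,0,0]]}' >/dev/null
python3 -c "
from h import *
st()"
python3 -m pendant '{"offset":[[0,0.007,0],[0,0.012,0],[0,0.016,0],[0,0.016,0],[0,0.016,0]],"turn":[[0,0,0],[0,0,0],[0,0,0],[0,0,0],[0,0,0]]}' >/dev/null
python3 -c "
from h import *
st();plan((624,2,250,0),(500,340,270,0))
z=cam('scene'); np.savez('/tmp/s1',**dict(zip(('p','d','K','Rc','c'),z)))
P=cloud(z[1],z[2],z[3],z[4])
m=(np.abs(P[...,2]-.112)<.006)&(np.hypot(P[...,0]-.497,P[...,1]-.428)<.12); print(m.sum(),P[m].mean(0),cv2.minAreaRect((P[m][:,:2]*1000).astype(np.float32)))
z0=ld('scene0');P=cloud(z0[1],z0[2],z0[3],z0[4])
m=(np.abs(P[...,2]-.112)<.006)&(np.hypot(P[...,0]-.497,P[...,1]-.428)<.12); print(m.sum(),P[m].mean(0))
"
```

```text
t25.4 tcp [624.2   2.  128.5] yaw -0.0 tilt 0.17 F [-0.5  1.2 -1.1] w 0.272 j7 -0.30
t26.1 tcp [624.7   2.1 126.5] yaw -0.0 tilt 0.24 F [-2.2  0.5  8.8] w 0.275 j7 -0.30
0 [-0.001, -0.617, -0.001] [0.002, -0.0, 0.005] rows>=2.0
1 [-0.31, -0.05, 0.845] [-0.0, -0.0, 0.0] rows>=2.9
1 [-0.31, -0.05, 0.845] [-0.0, -0.0, 0.0] rows>=2.9
1092 [0.50693641 0.42768305 0.11056628] ((504.3205261230469, 426.9325866699219), (66.69740295410156, 78.05500793457031), 80.19170379638672)
960 [0.51166652 0.42825012 0.11121912]
```

```bash

python3 -m pendant '{"offset":[[0,-0.3,0],[0,-0.6,0],[0,-0.72,0],[-0.3,-0.72,0.5],[-0.31,-0.72,0.84],[-0.31,-0.72,0.84]],"turn":[[0,0,0.005],[0,0,0.005],[0,0,0.005],[0,0,0.005],[0,0,0.005],[0,0,0.005]]}' >/dev/null
python3 -m pendant '{"offset":[[-0.31,0,0.84],[-0.31,0,0.84],[-0.31,0,0.84],[-0.31,0,0.84],[-0.31,0,0.84],[-0.31,0,0.84]],"turn":[[0,0,0],[0,0,0],[0,0,0],[0,0,0],[0,0,0],[0,0,0]]}' >/dev/null
python3 - <<'E'
from h import *
st()
w=cam('wrist');p,d,K,Rc,c=w; np.savez('/tmp/w8',p=p,d=d,K=K,Rc=Rc,c=c); save('w8',p)
P=cloud(d,K,Rc,c)
m=((np.abs(P[...,2]-.112)<.006)&(np.hypot(P[...,0]-.5,P[...,1]-.43)<.12)).astype(np.uint8)
cs,h=cv2.findContours(m,cv2.RETR_CCOMP,cv2.CHAIN_APPROX_NONE)
for i,k in enumerate(cs):
    a=cv2.contourArea(k)
    if a>100:
        q=np.array([ray(*x[0],.112,K,Rc,c)[:2]*1000 for x in k]).astype(np.float32)
        print(h[0,i],a,cv2.minEnclosingCircle(q),cv2.minAreaRect(q), cv2.fitEllipse(q))
E
```

```text
t27.6 tcp [500.1 338.8 269.9] yaw -0.1 tilt 0.13 F [-0.3 -0.3 -0.5] w 0.276 j7 -0.88
[-1 -1  1 -1] 7366.5 ((502.9814453125, 428.5257873535156), 49.40251922607422) ((502.77252197265625, 428.1421813964844), (65.87498474121094, 74.89460754394531), 80.29069519042969) ((502.82635498046875, 428.34613037109375), (76.77452087402344, 88.03113555908203), 80.44967651367188)
[23 21 -1  0] 1011.0 ((495.5260314941406, 429.26416015625), 14.873781204223633) ((495.4380187988281, 429.4487609863281), (28.964696884155273, 28.516197204589844), 89.88422393798828) ((495.4942932128906, 429.3245544433594), (28.862255096435547, 29.188640594482422), 8.352742195129395)
```

View pics/w8.png

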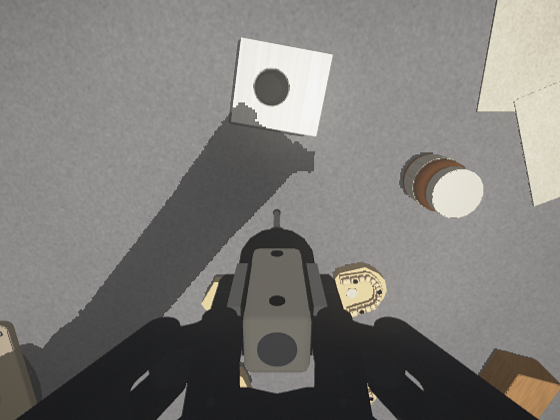

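```bash

python3 -m pendant '{"offset":[[-0.018,0,0.3],[-0.019,0,0.453],[-0.019,0,0.453],[-0.019,0,0.453],[-0.019,0,0.453]],"turn":[[0,0,0],[0,0,0],[0,0,0],[0,0,0],[0,0,0]]}' >/dev/null
python3 -c "
from h import *
st();plan((496.4,429.6,138,0))"
```

```text
t28.3 tcp [497.5 428.  270. ] yaw -0.3 tilt 0.17 F [ 1.  -0.3 -0.6] w 0.274 j7 -1.02
0 [-0.007, 0.66, 0.009] [0.003, -0.006, 0.002] rows>=2.1
```

```bash

python3 -m pendant '{"offset":[[-0.006,0,0.008],[-0.006,0.2,0.008],[-0.006,0.4,0.008],[-0.006,0.6,0.008],[-0.006,0.65,0.008],[-0.006,0.65,0.008]],"turn":[[0.003,-0.006,0.002],[0.003,-0.006,0.002],[0.003,-0.006,0.002],[0.003,-0.006,0.002],[0.003,-0.006,0.002],[0.003,-0.006,0.002]]}' >/dev/null
python3 -c "
from h import *
st();plan((496.6,429.6,131.4,0))"
```

```text
t29.0 tcp [496.8 429.2 140.6] yaw -0.0 tilt 0.01 F [-0.2  0.4  0.1] w 0.272 j7 -1.06
0 [-0.001, 0.046, 0.002] [-0.0, -0.0, 0.0] rows>=0.1
```

```bash

python3 -m pendant '{"offset":[[0,0.02,0.002],[0,0.035,0.002],[0,0.045,0.002],[0,0.045,0.002],[0,0.045,0.002]],"turn":[[0,0,0],[0,0,0],[0,0,0],[0,0,0],[0,0,0]]}'
python3 -c "
from h import *
st()"
```

```text
clock: 29.65
position: [0.4968, 0.4297, 0.1318]
ee_rot: [-0.707, -0.0, -0.0, 0.707]
ft_force: [0.1, -0.8, -0.5]
grip_width: 0.278
t29.6 tcp [496.8 429.7 131.8] yaw -0.0 tilt 0.02 F [ 0.1 -0.8 -0.5] w 0.278 j7 -1.07
```

```bash

python3 -m pendant '{"offset":[[0,0.003,0],[0,0.003,0],[0,0.003,0],[0,0.003,0],[0,0.003,0],[0,0.003,0],[0,0.003,0]],"turn":[[0,0,0],[0,0,0],[0,0,0],[0,0,0],[0,0,0],[0,0,0],[0,0,0]]}' 100
python3 -m pendant '{"offset":[[0,-0.15,0],[0,-0.35,0],[0,-0.6,0],[0,-0.6,0],[-0.1,-0.6,-0.4],[-0.28,-0.6,-0.75],[-0.28,-0.6,-0.75]],"turn":[[0,0,0],[0,0,0],[0,0,0],[0,0,0],[0,0,0],[0,0,0],[0,0,0]]}' >/dev/null
python3 -c "
from h import *
st()
p,d,K,Rc,c=cam('side');save('side2',p[280:380,90:200].repeat(4,0).repeat(4,1))
plan((430,162,200,0))"
```

```text
clock: 30.52
position: [0.4968, 0.4297, 0.1312]
ee_rot: [-0.707, -0.0, -0.0, 0.707]
ft_force: [-0.3, 0.9, -0.2]
grip_width: 0.995
t31.4 tcp [439.9 276.8 250. ] yaw -0.1 tilt 0.10 F [0.7 0.1 0.8] w 0.999 j7 -0.77
0 [-0.045, 0.253, -0.56] [0.005, -0.005, -0.001] rows>=2.0
```

View pics/side2.png

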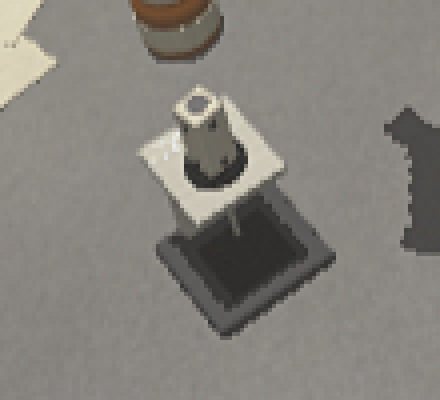

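Stylus hangs upright in the stand. Now measure the uppers from near (small, then large).

```bash
cat >> h.py <<'E'
DIM={"large":(68,64,28),"medium":(58,54,26),"small":(48,44,23)}
def upper(w,name,xy,z0=0.):
    p,d,K,Rc,c=w; W,Ln,h=DIM[name]; z=z0+h/1000; P=cloud(d,K,Rc,c)
    m=((np.abs(P[...,2]-z)<.004)&(np.hypot(P[...,0]-xy[0]/1000,P[...,1]-xy[1]/1000)<.055)&(d>.03)).astype(np.uint8)
    m=cv2.morphologyEx(m,cv2.MORPH_OPEN,np.ones((3,3)))
    k=max(cv2.findContours(m,cv2.RETR_EXTERNAL,cv2.CHAIN_APPROX_NONE)[0],key=cv2.contourArea)
    Q=np.array([ray(*x[0],z,K,Rc,c)[:2]*1000 for x in k]).astype(np.float32)
    ap=next((a for a in (cv2.approxPolyDP(Q.reshape(-1,1,2),e,True) for e in np.arange(1.5,8,.25)) if len(a)<=5),None)[:,0]
    print(name,"poly",ap.round(0).tolist(),"minrect",[np.round(v,1) for v in cv2.minAreaRect(Q)])
    n=len(ap); best=None
    for i in range(n):
        e=ap[(i+1)%n]-ap[i]; a=ap[i]-ap[i-1]; b=ap[(i+2)%n]-ap[(i+1)%n]
        s=(a@b)/np.linalg.norm(a)/np.linalg.norm(b)
        if best is None or s<best[0]: best=(s,i,e,a,b)
    s,i,e,a,b=best; u=b/np.linalg.norm(b)-a/np.linalg.norm(a)  # heading from the two parallel sides
    an=np.arctan2(u[1],u[0]); R=np.array([[np.cos(an),np.sin(an)],[-np.sin(an),np.cos(an)]])
    q=Q@R.T; lo,hi=np.percentile(q,1,0),np.percentile(q,99,0); ctr=R.T@((lo+hi)/2)
    print("  heading %.1f ctr"%np.degrees(an),ctr.round(1),"LxW",(hi-lo).round(1),"parallel %.3f"%s,"heel len %.1f"%np.linalg.norm(e))
    return np.degrees(an),ctr
E
python3 -m pendant '{"offset":[[-0.045,0.25,-0.56],[-0.045,0.25,-0.56],[-0.045,0.25,-0.56],[-0.045,0.25,-0.56],[-0.045,0.25,-0.56]],"turn":[[0,0,0],[0,0,0],[0,0,0],[0,0,0],[0,0,0]]}' >/dev/null
python3 - <<'E'
from h import *
st()
w=cam('wrist');np.savez('/tmp/u1',**dict(zip(('p','d','K','Rc','c'),w)))
upper(w,"small",(427,164)); upper(w,"large",(432,8)); upper(ld('w1'),"medium",(441,-148));upper(ld('w1'),"large",(432,8));upper(ld('w2'),"small",(427,164))
plan((430,8,200,0))
E
```

```text
t32.1 tcp [430.  163.4 200.9] yaw -0.1 tilt 0.17 F [0.1 0.4 0.3] w 0.999 j7 -0.48
small poly [[417.0, 192.0], [399.0, 157.0], [422.0, 141.0], [445.0, 153.0], [445.0, 181.0]] minrect [array([426.1, 164.5]), array([48.4, 43.8]), np.float64(59.3)]
  heading -28.1 ctr [425.7 164.9] LxW [43.5 48.8] parallel -0.969 heel len 39.0
large poly [[412.0, 47.0], [395.0, -13.0], [436.0, -25.0], [460.0, 9.0], [448.0, 41.0]] minrect [array([430.5,   9.8]), array([70.2, 63.4]), np.float64(78.6)]
  heading -13.4 ctr [429.8   9.7] LxW [63.4 70.4] parallel -0.992 heel len 62.3
medium poly [[432.0, -119.0], [406.0, -144.0], [430.0, -181.0], [463.0, -167.0], [463.0, -132.0]] minrect [array([ 440.4, -146.8]), array([54.9, 58.4]), np.float64(32.4)]
  heading 34.0 ctr [ 440.  -146.8] LxW [54.8 58.4] parallel -0.923 heel len 43.5
large poly [[414.0, 46.0], [395.0, -13.0], [436.0, -26.0], [460.0, -0.0], [449.0, 39.0]] minrect [array([430.2,   8.3]), array([67.8, 62.7]), np.float64(78.5)]
  heading -14.6 ctr [429.5   8.2] LxW [63.3 68.8] parallel -0.991 heel len 61.3
small poly [[418.0, 192.0], [399.0, 158.0], [423.0, 141.0], [445.0, 154.0], [446.0, 181.0]] minrect [array([426.2, 164.7]), array([48.6, 43. ]), np.float64(58.6)]
  heading -28.2 ctr [425.9 165.1] LxW [42.9 48.9] parallel -0.978 heel len 39.6
0 [0.001, 0.007, -0.777] [0.004, -0.002, 0.0] rows>=2.5
```

```bash
python3 - <<'E'
from h import *
plan((430,9,170,40),(430,9,170,78.6))
E
```

```text
0 [0.001, 0.157, -0.772] [0.004, -0.891, -0.001] rows>=3.7
1 [0.0, -0.0, -0.0] [-0.0, -0.858, 0.0] rows>=3.6
```

```bash

python3 -m pendant '{"offset":[[0,0.15,-0.77],[0,0.15,-0.77],[0,0.15,-0.77],[0,0.15,-0.77],[0,0.15,-0.77]],"turn":[[0,-0.89,0],[0,-0.89,0],[0,-0.89,0],[0,-0.89,0],[0,-0.89,0]]}' >/dev/null
python3 -m pendant '{"offset":[[0,0,0],[0,0,0],[0,0,0],[0,0,0],[0,0,0]],"turn":[[0,-0.86,0],[0,-0.86,0],[0,-0.86,0],[0,-0.86,0],[0,-0.86,0]]}' >/dev/null
python3 - <<'E'
from h import *
st()
w=cam('wrist');np.savez('/tmp/u2',**dict(zip(('p','d','K','Rc','c'),w))); save('u2',w[0])
upper(w,"large",(430,8)); 
plan((430,8,80,78.6),(430,8,-4,78.6))
E
```

```text
t33.4 tcp [430.4  10.4 171.5] yaw 78.9 tilt 0.13 F [ 0.2 -0.8 -0.2] w 1.002 j7 1.27
large poly [[399.0, -20.0], [435.0, -27.0], [461.0, 1.0], [448.0, 39.0], [404.0, 41.0]] minrect [array([429.9,   7.9]), array([68. , 63.3]), np.float64(79.0)]
  heading -7.1 ctr [429.    8.4] LxW [64.4 68.8] parallel -0.986 heel len 60.3
0 [-0.01, 0.458, -0.0] [0.001, 0.004, -0.003] rows>=1.5
1 [-0.0, 0.42, -0.0] [-0.0, 0.0, 0.0] rows>=1.3
```

View pics/u2.png

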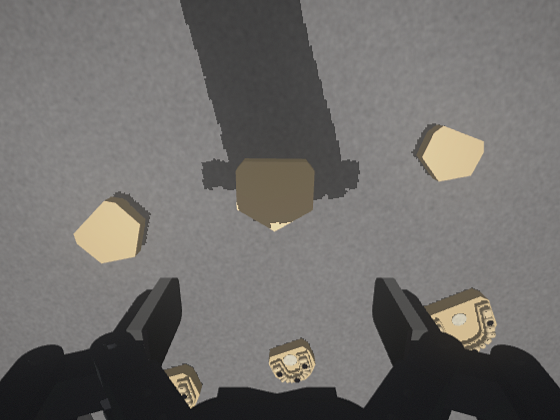

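```bash

python3 -m pendant '{"offset":[[-0.01,0.2,0],[-0.01,0.4,0],[-0.01,0.55,0],[-0.01,0.55,0],[-0.01,0.55,0]],"turn":[[0,0,-0.003],[0,0,-0.003],[0,0,-0.003],[0,0,-0.003],[0,0,-0.003]]}' 100 >/dev/null
python3 -c "
from h import *
st();plan((430,8,-3,79))"
```

```text
t34.0 tcp [430.8   8.3  62.6] yaw 78.8 tilt 0.11 F [ 0.3 -0.4 -0.1] w 1.002 j7 1.16
0 [-0.003, 0.328, 0.004] [0.002, -0.005, 0.001] rows>=1.0
```

```bash

python3 -m pendant '{"offset":[[-0.003,0.12,0.004],[-0.003,0.24,0.004],[-0.003,0.3,0.004],[-0.003,0.325,0.004],[-0.003,0.325,0.004],[-0.003,0.325,0.004]],"turn":[[0.002,-0.004,0],[0.002,-0.004,0],[0.002,-0.004,0],[0.002,-0.004,0],[0.002,-0.004,0],[0.002,-0.004,0]]}' 100 >/dev/null
python3 -c "
from h import *
st()"
python3 -m pendant '{"offset":[[0,0,0],[0,0,0],[0,0,0],[0,0,0],[0,0,0],[0,0,0]],"turn":[[0,0,0],[0,0,0],[0,0,0],[0,0,0],[0,0,0],[0,0,0]]}' 0 40 >/dev/null
python3 -c "
from h import *
st()"

```

```text
t34.8 tcp [430.6   7.9  -1.7] yaw 78.9 tilt 0.09 F [-0.4 -0.   1.1] w 1.002 j7 1.07
t35.5 tcp [431.1   7.9  -0.9] yaw 78.9 tilt 0.13 F [-2.5 -0.2  8.1] w 0.789 j7 1.07
```

```bash

python3 -m pendant '{"offset":[[0,-0.05,0],[0,-0.2,0],[0,-0.4,0],[0,-0.5,0],[0,-0.5,0],[0,-0.5,0]],"turn":[[0,0,0],[0,0,0],[0,0,0],[0,0,0],[0,0,0],[0,0,0]]}' >/dev/null
python3 - <<'E'
from h import *
st(); P,R=pose()
w=cam('wrist');np.savez('/tmp/u3',**dict(zip(('p','d','K','Rc','c'),w))); save('u3',w[0])
Q=cloud(w[1],*w[2:]); m=(np.hypot(Q[...,0]-P[0],Q[...,1]-P[1])<.03)&(w[1]>.03)&(Q[...,2]<.14); print("z top",np.percentile(Q[m][:,2],[5,50,95]), P[2])
for dz in(-.001,.001,.003):
    try: upper(w,"large",P[:2]*1000,P[2]+dz)
    except Exception as e: print(e)
plan((520,80,120,90),(615,174,100,104.8))
E
```

```text
t36.3 tcp [430.3   7.8  98.4] yaw 78.9 tilt 0.08 F [-0.6 -0.7 -2.1] w 0.783 j7 1.21
z top [-0.00072532  0.126799    0.12779199] 0.09836647805377013
'NoneType' object is not subscriptable
'NoneType' object is not subscriptable
'NoneType' object is not subscriptable
0 [0.44, -0.109, -0.372] [0.001, -0.246, 0.0] rows>=1.9
1 [0.471, 0.1, -0.475] [-0.0, -0.329, 0.0] rows>=2.2
```

View pics/u3.png

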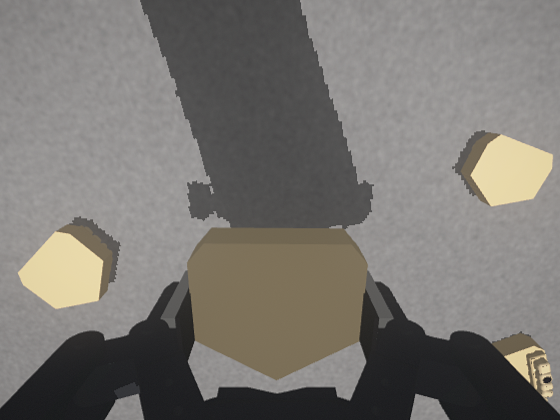

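```bash
cat >> h.py <<'E'
def held(w,P,R,name,verbose=1):
    """held upper: heel/front extents along the tool's z axis (heading = -tool z), sides along x, rel. to TCP, mm"""
    W,L,h=DIM[name]; Q=cloud(w[1],*w[2:]); q=(Q-P)@R*1000
    m=(w[1]>.03)&(np.abs(-q[...,1]-h-0.5)<3)&(np.abs(q[...,0])<W/2-4)&(np.abs(q[...,2])<60)
    m=cv2.morphologyEx(m.astype(np.uint8),cv2.MORPH_OPEN,np.ones((3,3)))
    k=max(cv2.findContours(m,cv2.RETR_EXTERNAL,cv2.CHAIN_APPROX_NONE)[0],key=cv2.contourArea)[:,0]
    mm=np.zeros_like(m); cv2.fillPoly(mm,[k],1); q=q[mm>0]
    print("top above tcp %.1f"%-np.median(q[:,1]),"heel at tool z %.1f, front at %.1f"%tuple(np.percentile(q[:,2],[99.7,.05])),"front x %.1f"%np.median(q[q[:,2]<np.percentile(q[:,2],.5)][:,0]))
    b=[(x,np.percentile(q[np.abs(q[:,0]-x)<3][:,2],99)) for x in(-18,-9,0,9,18)if np.sum(np.abs(q[:,0]-x)<3)>20]; print("heel line",np.round(b,1).tolist())
E
python3 - <<'E'
from h import *
P,R=pose(); held(ld('u3'),P,R,"large")
E
```

```text
top above tcp 28.8 heel at tool z 83.3, front at -30.4 front x -0.5
heel line [[-18.0, 32.6], [-9.0, 32.5], [0.0, 83.3], [9.0, 32.3], [18.0, 32.3]]
```

```bash

python3 -m pendant '{"offset":[[0.44,-0.11,-0.37],[0.44,-0.11,-0.37],[0.44,-0.11,-0.37],[0.44,-0.11,-0.37],[0.44,-0.11,-0.37]],"turn":[[0,-0.25,0],[0,-0.25,0],[0,-0.25,0],[0,-0.25,0],[0,-0.25,0]]}' >/dev/null
python3 - <<'E'
from h import *
st()
for n in("u1","w8"):
  for k,xy in(("large",(614,174)),("small",(632,-11)),("medium",(646,-154))):
    try: dots(ld(n),k,xy)
    except Exception as e: print(n,k,e)
w=cam('wrist');np.savez('/tmp/u4',**dict(zip(('p','d','K','Rc','c'),w)))
dots(w,"small",(632,-11))
plan((615.2,174.2,80,104.8))
E
```

```text
t37.0 tcp [518.7  78.9 119.5] yaw 90.1 tilt 0.06 F [-0.5 -0.3 -1.5] w 0.789 j7 1.16
large err 2.06 heading 178.4 centre [606.7 174.8] R,F,L [[613.7, 199.6], [589.0, 175.9], [613.1, 148.9]] [np.int32(423), np.int32(425), np.int32(592)]
small err 7.48 heading -163.0 centre [635.4  -3.5] R,F,L [[636.3, 4.5], [631.0, -6.5], [638.6, -8.6]] [np.int32(86), np.int32(429), np.int32(954)]
medium err 18.17 heading 97.1 centre [ 654.2 -134.7] R,F,L [[654.9, -134.1], [653.8, -133.7], [653.7, -134.0]] [np.int32(212), np.int32(719), np.int32(569)]
large err 11.99 heading 122.7 centre [606.6 191.8] R,F,L [[622.6, 199.3], [601.2, 195.4], [593.6, 184.2]] [np.int32(211), np.int32(384), np.int32(112)]
small err 8.71 heading 4.1 centre [640.2  -2.1] R,F,L [[642.0, -8.2], [641.7, -5.5], [637.3, 7.4]] [np.int32(224), np.int32(476), np.int32(88)]
w8 medium list index out of rangeTraceback (most recent call last):
  File "<stdin>", line 8, in <module>
  File "h.py", line 60, in dots
    best.sort(key=lambda k:k[0]); e,an,ctr,Q,ar=best[0]
                                                ~~~~^^^
IndexError: list index out of range
```

```bash

python3 -c "
from h import *
plan((615.2,174.2,80,104.8))"
python3 -m pendant '{"offset":[[0.47,0,-0.48],[0.475,0.1,-0.483],[0.475,0.2,-0.483],[0.475,0.2,-0.483],[0.475,0.2,-0.483],[0.475,0.2,-0.483]],"turn":[[0,-0.327,0],[0,-0.327,0],[0,-0.327,0],[0,-0.327,0],[0,-0.327,0],[0,-0.327,0]]}' >/dev/null
python3 -c "
from h import *
st();plan((615.2,174.2,31,104.8))"
```

```text
0 [0.476, 0.198, -0.483] [-0.0, -0.327, -0.001] rows>=2.3
t37.8 tcp [615.7 173.   81.1] yaw 104.7 tilt 0.13 F [-0.4  0.8 -2.5] w 0.789 j7 1.20
0 [0.007, 0.25, 0.001] [0.002, -0.001, -0.002] rows>=0.8
```

```bash

python3 -m pendant '{"offset":[[0.007,0.1,0.001],[0.007,0.2,0.001],[0.007,0.245,0.001],[0.007,0.245,0.001],[0.007,0.245,0.001]],"turn":[[0.002,-0.002,-0.002],[0.002,-0.002,-0.002],[0.002,-0.002,-0.002],[0.002,-0.002,-0.002],[0.002,-0.002,-0.002]]}' >/dev/null
python3 -c "
from h import *
st();plan((615.2,174.2,27.6,104.8))"
```

```text
t38.4 tcp [615.5 174.5  32.5] yaw 104.8 tilt 0.02 F [ 0.1 -0.1 -1.6] w 0.785 j7 1.18
0 [-0.001, 0.024, 0.002] [0.001, 0.001, 0.0] rows>=0.1
```

```bash

python3 -m pendant '{"offset":[[-0.001,0.01,0.001],[-0.001,0.018,0.001],[-0.001,0.025,0.001],[-0.001,0.025,0.001],[-0.001,0.025,0.001]],"turn":[[0,0,0],[0,0,0],[0,0,0],[0,0,0],[0,0,0]]}' >/dev/null
python3 -c "
from h import *
st();plan((615.2,174.2,27.6,104.8))"
```

```text
t39.0 tcp [615.3 174.3  27.5] yaw 104.8 tilt 0.02 F [ 0.1  0.  -2.2] w 0.785 j7 1.17
0 [-0.0, -0.001, 0.001] [0.0, 0.001, 0.0] rows>=0.0
```

```bash

python3 -m pendant '{"offset":[[0,0.005,0],[0,0.008,0],[0,0.008,0],[0,0.008,0]],"turn":[[0,0,0],[0,0,0],[0,0,0],[0,0,0]]}' >/dev/null
python3 -c "
from h import *
st()"
```

```text
t39.5 tcp [615.4 174.4  27.2] yaw 104.8 tilt 0.05 F [-5.2 -2.6 10.6] w 0.786 j7 1.17
```

```bash

python3 -m pendant '{"offset":[[0,-0.002,0],[0,-0.002,0],[0,-0.002,0]],"turn":[[0,0,0],[0,0,0],[0,0,0]]}' | grep force
python3 -m pendant '{"offset":[[0,0,0],[0,0,0],[0,0,0],[0,0,0],[0,0,0],[0,0,0]],"turn":[[0,0,0],[0,0,0],[0,0,0],[0,0,0],[0,0,0],[0,0,0]]}' 100 >/dev/null
python3 -c "
from h import *
st()"
python3 -m pendant '{"offset":[[0,-0.05,0],[0,-0.15,0],[0,-0.4,0],[0,-0.7,0],[0,-0.7,0],[0,-0.7,0]],"turn":[[0,0,0],[0,0,0],[0,0,0],[0,0,0],[0,0,0],[0,0,0]]}' >/dev/null
python3 - <<'E'
from h import *
st()
w=cam('wrist');np.savez('/tmp/u5',**dict(zip(('p','d','K','Rc','c'),w))); save('u5',w[0])
upper(w,"large",(615,174),.028)
for n,xy in(("medium",(440,-147)),("small",(426,165))): 
    try: upper(w,n,xy)
    except Exception as e: print(n,e)
plan((440,0,170,122),(440,-147,150,122.4))
E
```

```text
ft_force: [-0.2, 0.2, -1.8]
t40.6 tcp [615.3 174.3  27.4] yaw 104.8 tilt 0.04 F [ 0.5  0.8 -0.3] w 1.002 j7 1.17
t41.4 tcp [615.4 174.4 168.3] yaw 104.8 tilt 0.11 F [ 0.   0.  -0.6] w 0.997 j7 1.24
large poly [[600.0, 135.0], [634.0, 145.0], [645.0, 181.0], [617.0, 209.0], [577.0, 192.0]] minrect [array([614.2, 173.9]), array([63.9, 67.9]), np.float64(14.3)]
  heading 19.1 ctr [612.8 173.9] LxW [65.2 69.1] parallel -0.990 heel len 61.1
medium max() iterable argument is empty
small max() iterable argument is empty
0 [-0.309, -0.007, 0.534] [-0.0, -0.191, -0.0] rows>=2.0
0 [-0.225, -0.006, 0.575] [-0.0, -0.19, -0.001] rows>=2.0
1 [-0.624, 0.1, 0.389] [-0.0, -0.009, 0.0] rows>=2.4
```

View pics/u5.png

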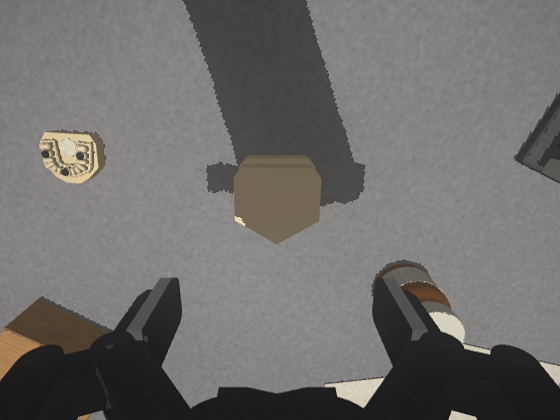

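```bash

python3 -m pendant '{"offset":[[-0.31,0,0.53],[-0.31,0,0.53],[-0.31,0,0.53],[-0.31,0,0.53]],"turn":[[0,-0.19,0],[0,-0.19,0],[0,-0.19,0],[0,-0.19,0]]}' >/dev/null
python3 -m pendant '{"offset":[[-0.23,0,0.57],[-0.23,0,0.57],[-0.23,0,0.57],[-0.23,0,0.57]],"turn":[[0,-0.19,0],[0,-0.19,0],[0,-0.19,0],[0,-0.19,0]]}' >/dev/null
python3 -m pendant '{"offset":[[-0.62,0.05,0.39],[-0.62,0.05,0.39],[-0.62,0.05,0.39],[-0.62,0.05,0.39],[-0.62,0.05,0.39]],"turn":[[0,0,0],[0,0,0],[0,0,0],[0,0,0],[0,0,0]]}' >/dev/null
python3 - <<'E'
from h import *
st()
w=cam('wrist');np.savez('/tmp/u6',**dict(zip(('p','d','K','Rc','c'),w)))
upper(w,"medium",(440,-147))
plan((440.4,-147,62,122.4))
E
```

```text
t43.1 tcp [ 443.3 -143.6  157.6] yaw 122.2 tilt 0.09 F [-0.3  0.4 -0.4] w 0.997 j7 2.30
medium poly [[429.0, -182.0], [463.0, -166.0], [461.0, -133.0], [432.0, -119.0], [404.0, -143.0]] minrect [array([ 438.9, -148.6]), array([53.3, 57.8]), np.float64(32.2)]
  heading 33.3 ctr [ 438.8 -148.4] LxW [53.3 58. ] parallel -0.960 heel len 45.8
0 [-0.006, 0.478, 0.021] [0.002, -0.005, -0.0] rows>=1.5
```

```bash

python3 -c "
from h import *
plan((439.4,-147.9,62,122.4),(439.4,-147.9,2,122.4))"
python3 -m pendant '{"offset":[[-0.008,0.2,0.027],[-0.008,0.4,0.027],[-0.008,0.478,0.027],[-0.008,0.478,0.027],[-0.008,0.478,0.027]],"turn":[[0.002,-0.005,0],[0.002,-0.005,0],[0.002,-0.005,0],[0.002,-0.005,0],[0.002,-0.005,0]]}' 100 >/dev/null
python3 -c "
from h import *
st();plan((439.4,-147.9,2,122.4))"
```

```text
0 [-0.007, 0.478, 0.028] [0.002, -0.005, -0.0] rows>=1.5
1 [-0.0, 0.3, -0.0] [-0.0, -0.0, -0.0] rows>=1.0
t43.8 tcp [ 440.6 -147.9   63.5] yaw 122.4 tilt 0.12 F [-0.2 -0.3  0.2] w 0.999 j7 2.22
0 [0.004, 0.307, 0.006] [0.001, 0.001, -0.002] rows>=1.0
```

```bash

python3 -m pendant '{"offset":[[0.004,0.12,0.006],[0.004,0.24,0.006],[0.004,0.29,0.006],[0.004,0.305,0.006],[0.004,0.305,0.006],[0.004,0.305,0.006]],"turn":[[0,0,0],[0,0,0],[0,0,0],[0,0,0],[0,0,0],[0,0,0]]}' 100 >/dev/null
python3 -c "
from h import *
st()"
python3 -m pendant '{"offset":[[0,0,0],[0,0,0],[0,0,0],[0,0,0],[0,0,0],[0,0,0]],"turn":[[0,0,0],[0,0,0],[0,0,0],[0,0,0],[0,0,0],[0,0,0]]}' 0 40 >/dev/null
python3 -c "
from h import *
st()"
python3 -m pendant '{"offset":[[0,-0.05,0],[0,-0.2,0],[0,-0.4,0],[0,-0.5,0],[0,-0.5,0],[0,-0.5,0]],"turn":[[0,0,0],[0,0,0],[0,0,0],[0,0,0],[0,0,0],[0,0,0]]}' >/dev/null
python3 - <<'E'
from h import *
st(); P,R=pose()
w=cam('wrist');np.savez('/tmp/u7',**dict(zip(('p','d','K','Rc','c'),w)))
held(w,P,R,"medium")
plan((545,-150,110,110),(646,-153.9,75,97.9))
E
```

```text
t44.5 tcp [ 439.8 -148.1    3.2] yaw 122.4 tilt 0.19 F [0.5 0.3 0.3] w 0.996 j7 2.14
t45.2 tcp [ 440.1 -148.3    3.8] yaw 122.4 tilt 0.22 F [-3.5  0.6  8.4] w 0.669 j7 2.14
t46.0 tcp [ 439.2 -148.   103. ] yaw 122.4 tilt 0.17 F [-0.  -0.1 -1.3] w 0.668 j7 2.26Traceback (most recent call last):
  File "<stdin>", line 4, in <module>
  File "h.py", line 89, in held
    k=max(cv2.findContours(m,cv2.RETR_EXTERNAL,cv2.CHAIN_APPROX_NONE)[0],key=cv2.contourArea)[:,0]
      ~~~^^^^^^^^^^^^^^^^^^^^^^^^^^^^^^^^^^^^^^^^^^^^^^^^^^^^^^^^^^^^^^^^^^^^^^^^^^^^^^^^^^^^
ValueError: max() iterable argument is empty
```

```bash
sed -i 's/def held(w,P,R,name,verbose=1)/def held(w,P,R,name,bot=0.5)/; s/-h-0.5)<3/-h-bot)<2/; s/np.abs(q\[...,2\])<60/np.abs(q[...,2])<40/' h.py
python3 - <<'E'
from h import *
P,R=pose()
w=ld('u7'); held(w,P,R,"medium",-3.5)
plan((545,-150,110,110),(646,-153.9,75,97.9))
E
```

```text
top above tcp 22.2 heel at tool z 83.4, front at -26.3 front x -0.3
heel line [[-18.0, 26.9], [-9.0, 26.9], [0.0, 83.4], [9.0, 26.9], [18.0, 26.9]]
0 [-0.293, -0.035, -0.441] [0.001, 0.276, -0.003] rows>=1.7
1 [-0.191, 0.175, -0.468] [0.0, 0.269, 0.0] rows>=1.7
```

```bash

python3 -m pendant '{"offset":[[-0.29,-0.03,-0.44],[-0.29,-0.03,-0.44],[-0.29,-0.03,-0.44],[-0.29,-0.03,-0.44]],"turn":[[0,0.27,0],[0,0.27,0],[0,0.27,0],[0,0.27,0]]}' >/dev/null
python3 -m pendant '{"offset":[[-0.19,0,-0.47],[-0.19,0.1,-0.47],[-0.19,0.17,-0.47],[-0.19,0.17,-0.47],[-0.19,0.17,-0.47]],"turn":[[0,0.27,0],[0,0.27,0],[0,0.27,0],[0,0.27,0],[0,0.27,0]]}' >/dev/null
python3 -c "
from h import *
st();plan((646.1,-153.9,34,97.9))"
```

```text
t47.2 tcp [ 644.  -152.7   74.4] yaw 98.1 tilt 0.06 F [-0.2  0.5 -1. ] w 0.670 j7 1.64
0 [-0.007, 0.202, -0.01] [-0.001, 0.005, -0.001] rows>=0.6
```

```bash

python3 -m pendant '{"offset":[[-0.007,0,-0.01],[-0.007,0.1,-0.01],[-0.007,0.2,-0.01],[-0.007,0.2,-0.01],[-0.007,0.2,-0.01]],"turn":[[0,0.005,0],[0,0.005,0],[0,0.005,0],[0,0.005,0],[0,0.005,0]]}' >/dev/null
python3 -c "
from h import *
st();plan((646.1,-153.9,29.2,97.9))"
```

```text
t47.8 tcp [ 646.  -153.6   34.1] yaw 97.9 tilt 0.08 F [ 0.1 -0.2 -0.8] w 0.668 j7 1.62
0 [-0.001, 0.024, -0.001] [-0.002, 0.001, -0.001] rows>=0.1
```

```bash

python3 -m pendant '{"offset":[[-0.001,0.012,-0.001],[-0.001,0.018,-0.001],[-0.001,0.024,-0.001],[-0.001,0.024,-0.001],[-0.001,0.024,-0.001]],"turn":[[0,0,0],[0,0,0],[0,0,0],[0,0,0],[0,0,0]]}' >/dev/null
python3 -c "
from h import *
st()"
```

```text
t48.4 tcp [ 646.3 -153.8   30. ] yaw 97.9 tilt 0.07 F [-3.3  0.5  6.5] w 0.670 j7 1.62
```

Contact at the expected height; relax, release, lift, look.

```bash

python3 -m pendant '{"offset":[[0,-0.001,0],[0,-0.001,0],[0,-0.001,0]],"turn":[[0,0,0],[0,0,0],[0,0,0]]}' | grep force
python3 -m pendant '{"offset":[[0,0,0],[0,0,0],[0,0,0],[0,0,0],[0,0,0],[0,0,0]],"turn":[[0,0,0],[0,0,0],[0,0,0],[0,0,0],[0,0,0],[0,0,0]]}' 100 >/dev/null
python3 -m pendant '{"offset":[[0,-0.05,0],[0,-0.15,0],[0,-0.4,0],[0,-0.65,0],[0,-0.65,0],[0,-0.65,0]],"turn":[[0,0,0],[0,0,0],[0,0,0],[0,0,0],[0,0,0],[0,0,0]]}' >/dev/null
python3 - <<'E'
from h import *
st()
w=cam('wrist');np.savez('/tmp/u8',**dict(zip(('p','d','K','Rc','c'),w))); save('u8',w[0])
upper(w,"medium",(646,-154),.026)
dots(w,"small",(632,-11))
plan((520,0,165,80),(426,164.7,155,59.3))
E
```

```text
ft_force: [0.9, 0.6, -1.6]
t50.3 tcp [ 646.4 -153.8  160.8] yaw 97.9 tilt 0.08 F [ 0.6 -0.5  0.1] w 0.998 j7 1.67
medium poly [[659.0, -181.0], [672.0, -152.0], [651.0, -124.0], [616.0, -135.0], [623.0, -181.0]] minrect [array([ 645.4, -154. ]), array([52.7, 57.9]), np.float64(8.0)]
  heading 8.6 ctr [ 645.3 -154. ] LxW [53.  57.9] parallel -0.956 heel len 46.3
small err 2.83 heading 114.1 centre [619.4 -27.5] R,F,L [[638.0, -26.8], [612.0, -18.5], [608.1, -36.7]] [np.int32(398), np.int32(130), np.int32(83)]
0 [0.848, -0.026, 0.518] [-0.002, 0.398, -0.001] rows>=3.2
1 [0.73, 0.05, 0.606] [0.0, 0.46, -0.0] rows>=3.0
```

Medium is seated (centre 645.4,−154.0, heading 8.0). Now the small one.

```bash

python3 -m pendant '{"offset":[[0.85,0,0.52],[0.85,0,0.52],[0.85,0,0.52],[0.85,0,0.52],[0.85,0,0.52]],"turn":[[0,0.4,0],[0,0.4,0],[0,0.4,0],[0,0.4,0],[0,0.4,0]]}' >/dev/null
python3 -m pendant '{"offset":[[0.73,0.05,0.6],[0.73,0.05,0.6],[0.73,0.05,0.6],[0.73,0.05,0.6],[0.73,0.05,0.6]],"turn":[[0,0.46,0],[0,0.46,0],[0,0.46,0],[0,0.46,0],[0,0.46,0]]}' >/dev/null
python3 - <<'E'
from h import *
st()
w=cam('wrist');np.savez('/tmp/u9',**dict(zip(('p','d','K','Rc','c'),w)))
upper(w,"small",(426,165))
plan((426,164.7,62,59.3))
E
```

```text
t51.6 tcp [427.5 163.7 149.4] yaw 59.2 tilt 0.16 F [ 0.7 -0.7  0.3] w 0.998 j7 0.51
small poly [[421.0, 140.0], [442.0, 152.0], [444.0, 181.0], [417.0, 192.0], [397.0, 159.0]] minrect [array([425.2, 164.3]), array([47.8, 42.5]), np.float64(59.2)]
  heading -29.9 ctr [425.  164.3] LxW [42.8 47.7] parallel -0.956 heel len 38.2
0 [0.003, 0.437, 0.01] [-0.002, -0.004, -0.003] rows>=1.4
```

```bash

python3 -m pendant '{"offset":[[0.003,0.2,0.012],[0.003,0.4,0.012],[0.003,0.437,0.012],[0.003,0.437,0.012],[0.003,0.437,0.012]],"turn":[[-0.002,-0.005,-0.003],[-0.002,-0.005,-0.003],[-0.002,-0.005,-0.003],[-0.002,-0.005,-0.003],[-0.002,-0.005,-0.003]]}' 100 >/dev/null
python3 -c "
from h import *
st();plan((425.6,164.5,6,59.5))"
```

```text
t52.3 tcp [426.9 165.   63.4] yaw 59.3 tilt 0.12 F [-0.2 -0.2  0.6] w 1.000 j7 0.41
0 [-0.006, 0.287, 0.005] [0.002, -0.004, 0.002] rows>=0.9
```

```bash

python3 -m pendant '{"offset":[[-0.005,0.12,0.005],[-0.005,0.23,0.005],[-0.005,0.275,0.005],[-0.005,0.287,0.005],[-0.005,0.287,0.005],[-0.005,0.287,0.005]],"turn":[[0,-0.004,0],[0,-0.004,0],[0,-0.004,0],[0,-0.004,0],[0,-0.004,0],[0,-0.004,0]]}' 100 >/dev/null
python3 -c "
from h import *
st()"
python3 -m pendant '{"offset":[[0,0,0],[0,0,0],[0,0,0],[0,0,0],[0,0,0],[0,0,0],[0,0,0]],"turn":[[0,0,0],[0,0,0],[0,0,0],[0,0,0],[0,0,0],[0,0,0],[0,0,0]]}' 0 40 >/dev/null
python3 -c "
from h import *
st()"
python3 -m pendant '{"offset":[[0,-0.05,0],[0,-0.2,0],[0,-0.4,0],[0,-0.5,0],[0,-0.5,0],[0,-0.5,0]],"turn":[[0,0,0],[0,0,0],[0,0,0],[0,0,0],[0,0,0],[0,0,0]]}' >/dev/null
python3 - <<'E'
from h import *
st(); P,R=pose()
w=cam('wrist');np.savez('/tmp/u10',**dict(zip(('p','d','K','Rc','c'),w)))
plan((530,80,110,80),(631.7,-11,75,101.5))
held(w,P,R,"small",-6.5)
E
```

```text
t53.0 tcp [426.1 164.8   6.6] yaw 59.5 tilt 0.18 F [ 0.  -0.9  0.2] w 0.999 j7 0.32
t53.9 tcp [426.3 164.8   7.1] yaw 59.5 tilt 0.20 F [-2.5 -1.8  7.1] w 0.550 j7 0.32
t54.6 tcp [425.5 164.4 106.4] yaw 59.5 tilt 0.15 F [-0.2 -0.8 -0.3] w 0.552 j7 0.47
0 [-0.098, -0.018, -0.665] [0.002, -0.456, 0.001] rows>=2.2
1 [-0.36, 0.175, -0.58] [0.0, -0.478, -0.0] rows>=2.3
top above tcp 15.6 heel at tool z 83.2, front at -21.1 front x -0.7
heel line [[-18.0, 21.6], [-9.0, 21.7], [0.0, 83.2], [9.0, 21.7], [18.0, 21.6]]
```

```bash

python3 -m pendant '{"offset":[[-0.1,-0.02,-0.66],[-0.1,-0.02,-0.66],[-0.1,-0.02,-0.66],[-0.1,-0.02,-0.66],[-0.1,-0.02,-0.66]],"turn":[[0,-0.46,0],[0,-0.46,0],[0,-0.46,0],[0,-0.46,0],[0,-0.46,0]]}' >/dev/null
python3 -m pendant '{"offset":[[-0.36,0,-0.58],[-0.36,0.1,-0.58],[-0.36,0.17,-0.58],[-0.36,0.17,-0.58],[-0.36,0.17,-0.58]],"turn":[[0,-0.48,0],[0,-0.48,0],[0,-0.48,0],[0,-0.48,0],[0,-0.48,0]]}' >/dev/null
python3 -c "
from h import *
st();plan((631.6,-11,35,101.5))"
```

```text
t56.0 tcp [629.2  -6.4  77. ] yaw 102.0 tilt 0.08 F [-0.2 -0.9 -1.5] w 0.548 j7 1.44
0 [-0.025, 0.21, -0.007] [0.002, 0.011, 0.001] rows>=0.7
```

```bash

python3 -m pendant '{"offset":[[-0.025,0,-0.007],[-0.025,0.1,-0.007],[-0.025,0.2,-0.007],[-0.025,0.21,-0.007],[-0.025,0.21,-0.007],[-0.025,0.21,-0.007]],"turn":[[0,0.011,0],[0,0.011,0],[0,0.011,0],[0,0.011,0],[0,0.011,0],[0,0.011,0]]}' >/dev/null
python3 -c "
from h import *
st();plan((631.6,-11,29.5,101.5))"
```

```text
t56.7 tcp [632.  -10.9  35.5] yaw 101.5 tilt 0.13 F [ 0.1 -0.7 -0.8] w 0.549 j7 1.42
0 [-0.0, 0.03, 0.002] [0.003, 0.0, 0.001] rows>=0.1
```

```bash

python3 -m pendant '{"offset":[[0,0.014,0.002],[0,0.024,0.002],[0,0.03,0.002],[0,0.03,0.002],[0,0.03,0.002]],"turn":[[0.003,0,0],[0.003,0,0],[0.003,0,0],[0.003,0,0],[0.003,0,0]]}' >/dev/null
python3 -c "
from h import *
st()"
```

```text
t57.3 tcp [631.8 -11.   30.2] yaw 101.5 tilt 0.01 F [-3.1 -1.   6. ] w 0.548 j7 1.42
```

```bash

python3 -m pendant '{"offset":[[0,-0.001,0],[0,-0.001,0],[0,-0.001,0]],"turn":[[0,0,0],[0,0,0],[0,0,0]]}' | grep force
python3 -m pendant '{"offset":[[0,0,0],[0,0,0],[0,0,0],[0,0,0],[0,0,0],[0,0,0],[0,0,0]],"turn":[[0,0,0],[0,0,0],[0,0,0],[0,0,0],[0,0,0],[0,0,0],[0,0,0]]}' 100 >/dev/null
python3 -m pendant '{"offset":[[0,-0.05,0],[0,-0.15,0],[0,-0.4,0],[0,-0.75,0],[0,-0.75,0],[0,-0.75,0]],"turn":[[0,0,0],[0,0,0],[0,0,0],[0,0,0],[0,0,0],[0,0,0]]}' >/dev/null
python3 - <<'E'
from h import *
st()
w=cam('wrist');np.savez('/tmp/u11',**dict(zip(('p','d','K','Rc','c'),w))); save('u11',w[0])
upper(w,"small",(632,-11),.023)
plan((480,-380,230,20))
E
```

```text
ft_force: [-0.3, -0.2, -1.3]
t59.3 tcp [632.1 -11.  181.6] yaw 101.5 tilt 0.11 F [ 0.1 -0.4 -0.3] w 1.002 j7 1.49
small poly [[616.0, -35.0], [644.0, -33.0], [652.0, -9.0], [634.0, 14.0], [606.0, 3.0]] minrect [array([630.7, -11.5]), array([42.9, 47.7]), np.float64(11.5)]
  heading 12.9 ctr [630.6 -11.7] LxW [43.3 47.6] parallel -0.960 heel len 39.5
0 [-0.828, -0.124, 0.555] [-0.0, 0.906, -0.0] rows>=3.8
0 [-0.99, -0.125, -0.121] [-0.0, 0.905, -0.001] rows>=3.8
```

View pics/u11.png

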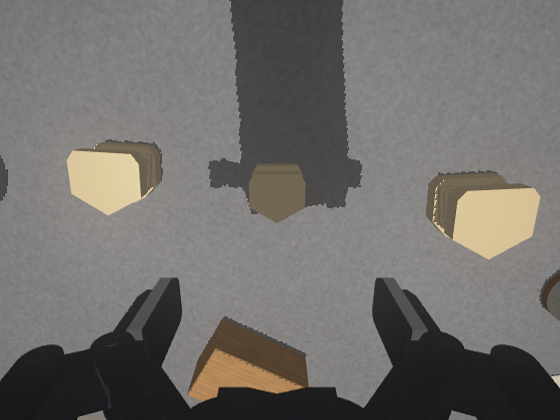

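```bash

python3 -m pendant '{"offset":[[-0.83,-0.12,0.55],[-0.83,-0.12,0.55],[-0.83,-0.12,0.55],[-0.83,-0.12,0.55],[-0.83,-0.12,0.55]],"turn":[[0,0.9,0],[0,0.9,0],[0,0.9,0],[0,0.9,0],[0,0.9,0]]}' 0 40 >/dev/null
python3 -m pendant '{"offset":[[-0.99,-0.12,-0.12],[-0.99,-0.12,-0.12],[-0.99,-0.12,-0.12],[-0.99,-0.12,-0.12],[-0.99,-0.12,-0.12]],"turn":[[0,0.9,0],[0,0.9,0],[0,0.9,0],[0,0.9,0],[0,0.9,0]]}' >/dev/null
python3 - <<'E'
from h import *
st()
w=cam('wrist');np.savez('/tmp/k1',**dict(zip(('p','d','K','Rc','c'),w))); save('k1',w[0])
E
```

```text
t60.6 tcp [ 480.6 -381.1  226. ] yaw 20.6 tilt 0.22 F [ 0.2 -0.2 -0.6] w -0.001 j7 0.86
```

View pics/k1.png

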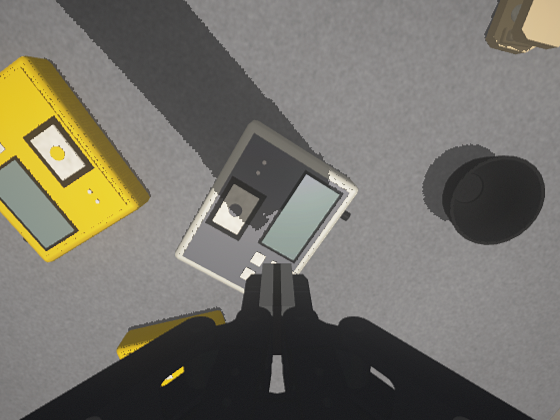

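```bash
python3 - <<'E'
from h import *
w=ld('k1')
for u,v in((236,209),(239,209)): print(ray(u,v,.043,*w[2:])*1000)
k=ray(237.5,209,.043,*w[2:])*1000
Q=cloud(w[1],*w[2:]); print("z near key",np.median(Q[204:214,232:243,2]))
z0=ld('scene0');z=cam('scene')
for s in(z0,z):
    P=cloud(s[1],*s[2:]); m=(np.abs(P[...,2]-.041)<.006)&(np.hypot(P[...,0]-.482,P[...,1]+.424)<.13)&(cv2.cvtColor(s[0],cv2.COLOR_RGB2HSV)[...,1]<90); print(m.sum(),P[m].mean(0).round(4))
plan((k[0],k[1],120,20.6),(k[0],k[1],50,20.6))
E
```

```text
[ 449.66721582 -418.53560825   43.        ]
[ 452.51958548 -417.45861148   43.        ]
z near key 0.04332866375909267
1308 [ 0.4862 -0.4206  0.0398]
1308 [ 0.4865 -0.42    0.0399]
0 [-0.211, 0.531, -0.129] [-0.004, 0.006, -0.003] rows>=1.9
1 [-0.001, 0.35, 0.0] [0.0, 0.0, 0.0] rows>=1.1
```

```bash

python3 -m pendant '{"offset":[[-0.21,0.2,-0.13],[-0.21,0.5,-0.13],[-0.21,0.8,-0.13],[-0.21,0.85,-0.13],[-0.21,0.85,-0.13],[-0.21,0.85,-0.13]],"turn":[[-0.004,0.006,-0.003],[-0.004,0.006,-0.003],[-0.004,0.006,-0.003],[-0.004,0.006,-0.003],[-0.004,0.006,-0.003],[-0.004,0.006,-0.003]]}' 0 >/dev/null
python3 - <<'E'
from h import *
st(); P,_=pose()
w=cam('wrist'); p,d,K,Rc,c=w
save('k2',p[120:320,180:400].repeat(3,0).repeat(3,1))
plan((451,-418,44.5,20.6))
E
```

```text
t61.5 tcp [ 453.1 -418.7   59.2] yaw 20.7 tilt 0.27 F [ 0.  -0.4 -0.7] w 0.003 j7 0.89
0 [-0.007, 0.072, 0.007] [0.005, 0.002, 0.003] rows>=0.2
```

View pics/k2.png

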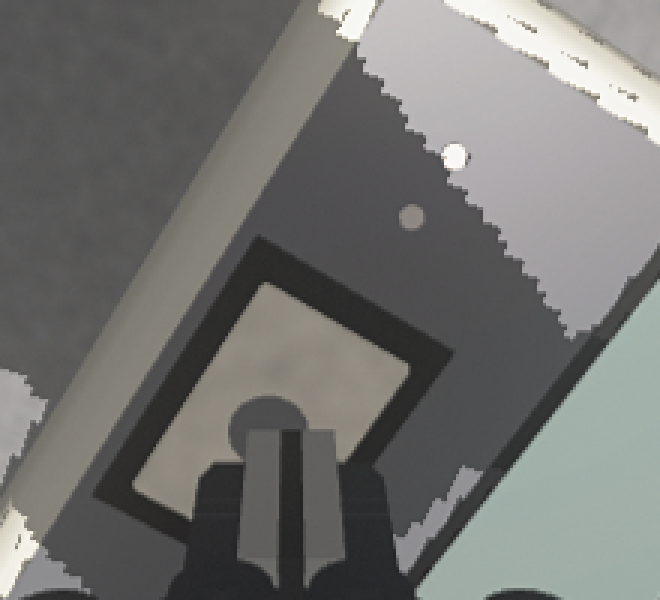

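```bash

python3 -m pendant '{"offset":[[-0.008,0.03,0.005],[-0.008,0.06,0.005],[-0.008,0.07,0.005],[-0.008,0.07,0.005],[-0.008,0.07,0.005]],"turn":[[0,0,0],[0,0,0],[0,0,0],[0,0,0],[0,0,0]]}' >/dev/null
python3 -c "
from h import *
st()"
python3 -m pendant '{"offset":[[0,0.004,0],[0,0.008,0],[0,0.01,0],[0,0.01,0]],"turn":[[0,0,0],[0,0,0],[0,0,0],[0,0,0]]}' >/dev/null
python3 -c "
from h import *
st()"
```

```text
t62.1 tcp [ 451.1 -418.5   45. ] yaw 20.7 tilt 0.26 F [ 0.9  0.4 -0.8] w 0.001 j7 0.89
t62.6 tcp [ 451.2 -418.5   43.2] yaw 20.7 tilt 0.27 F [-1.4  0.6  2.9] w 0.001 j7 0.89
```

```bash

python3 -m pendant '{"offset":[[0,0.006,0],[0,0.01,0],[0,0.014,0],[0,0.014,0],[0,0.014,0]],"turn":[[0,0,0],[0,0,0],[0,0,0],[0,0,0],[0,0,0]]}' >/dev/null
python3 -c "
from h import *
st()"
```

```text
t63.3 tcp [ 451.2 -418.6   42.2] yaw 20.7 tilt 0.29 F [-7.   6.8 20.9] w -0.000 j7 0.89
```

```bash

python3 -m pendant '{"offset":[[0,-0.02,0],[0,-0.2,0],[0,-0.5,0],[0,-0.8,0],[0,-0.8,0],[0,-0.8,0]],"turn":[[0,0,0],[0,0,0],[0,0,0],[0,0,0],[0,0,0],[0,0,0]]}' >/dev/null
python3 - <<'E'
from h import *
st()
p,d,K,Rc,c=cam('side'); save('fin',p)
p0,d0,K,Rc,c=ld('scene0')
s=cam('scene')
for nm,xy,zr in(("jar",(.687,.326),.081),("bowl",(.683,-.318),.061),("grip",(.497,.428),.177),("console",(.482,-.424),.043)):
    for D in(d0,s[1]):
        P=cloud(D,K:=s[2],s[3],s[4]); m=(np.abs(P[...,2]-zr)<.007)&(np.hypot(P[...,0]-xy[0],P[...,1]-xy[1])<.09)
        print(nm,m.sum(),(P[m].mean(0)*1000).round(1))
E
```

```text
t64.0 tcp [ 450.5 -417.9  201.6] yaw 20.7 tilt 0.27 F [-0.3  0.2  0.1] w 0.001 j7 0.94
jar 545 [687.7 326.6  78.6]
jar 545 [687.7 326.5  78.7]
bowl 140 [ 682.8 -320.4   58.2]
bowl 141 [ 680.9 -320.8   58. ]
grip 160 [499.3 428.8 176.3]
grip 165 [500.  428.6 176. ]
console 1202 [ 485.4 -421.4   40.1]
console 1193 [ 485.9 -420.5   40.2]
```

View pics/fin.png

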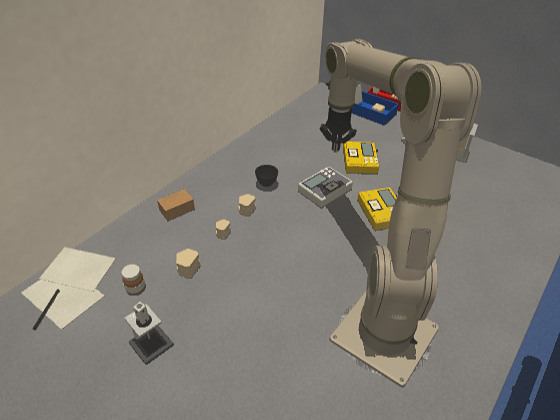

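```bash
python3 -c "
from h import *
print(manip.hand_in())"
```

```text
the job is handed in; nothing more can be done
None
```

The whole job was done and handed in at about 64 s of robot time. All three lower casts were present.

- **Touching the dots:** I touched right, front and left on the large, then the medium, then the small lower. Contact registered on all nine dots at 6–9 N, at the height expected for the teeth. On each lower, the three dots I measured before touching matched the given layout to within 0.03 mm.
- **Stylus:** It was hung back in its stand; the picture shows it upright in the hole.
- **Upper casts:** Each upper cast is set on its lower. In the check pictures afterwards, the upper centres were within about 1.2 mm and 0.5° of the lower poses.
- **Record key:** I pressed it last, at about 21 N (it is fully down at 5 N). I have no direct reading of the key's travel.
- **Final check:** The jar, the stylus in its stand and the console measured within about 1 mm of where they started. The bowl's two readings differ by about 2 mm, which I took as measurement noise because the arm never came near it. The robot was clear of everything.

**Failed or disagreeing checks:** Once the touching was done, the automatic dot search no longer found full dot sets, because of occlusion and distance. For the large lower, the individual dots it did find agreed with the earlier positions to about 0.2 mm. The medium and small lowers were not checked again before their uppers went on. I saw no sign of the stand or console being knocked during the run.

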